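# Put rinsed staining jars to dry on the pegs

### The job

Lift the white dust cap off the drying stand and stand it upright on the black mat, wholly on the mat. Then take every rinsed staining jar lying on the bench and put it mouth down over a peg of the drying stand, one jar to a peg, pushed fully down so that its rim rests on the stand's plate. Leave the specimen cup and the dropper bottle where they are.

Things in the scene. Friction and masses are not known exactly. Their poses are not given: they have to be found in the camera images.
- stand: drying stand fixed to the bench: steel base plate 100 (x) x 400 (y) x 12 mm with a single row of five grey upright pegs along its y axis, 80 mm apart; each peg is 16 mm thick with a round tip and rises 70 mm above the plate. Origin at the centre of the plate's underside, z up
- peg1 (a point): foot of drying peg 1 of 5 (y = -160 mm in the stand's frame): the point on the peg's axis at the top face of the base plate, axes as the stand's
- peg2 (a point): foot of drying peg 2 of 5 (y = -80 mm in the stand's frame): the point on the peg's axis at the top face of the base plate, axes as the stand's
- peg3 (a point): foot of drying peg 3 of 5 (y = 0 mm in the stand's frame): the point on the peg's axis at the top face of the base plate, axes as the stand's
- peg4 (a point): foot of drying peg 4 of 5 (y = 80 mm in the stand's frame): the point on the peg's axis at the top face of the base plate, axes as the stand's
- peg5 (a point): foot of drying peg 5 of 5 (y = 160 mm in the stand's frame): the point on the peg's axis at the top face of the base plate, axes as the stand's
- cap: white plastic dust cap, an upside-down open box 60 (x) x 145 (y) x 88 mm high, walls 4 mm, open below, with an upright grip fin on top, 14 mm thick (x) x 60 mm long (y) x 32 mm high, so 120 mm high in all; at the start it stands on the plate of the drying stand over pegs 3 and 4. Origin at the centre of its underside, z up. About 0.16 kg
- mat: flat black rubber mat fixed to the bench, 120 (x) x 220 (y) x 3 mm, where the dust cap goes; origin at the centre of its underside, z up
- jar1: white plastic staining jar, a square tube 44 x 44 mm outside, 96 mm long, walls 3 mm, mouth at one end (38 x 38 mm inside), 4 mm bottom at the other; it starts lying on the bench, mouth towards about +y. Origin at its centre (48 mm from either end, 22 mm above the bench when lying), x axis along it towards the mouth. 0.09 to 0.18 kg. Three to five are present; an absent one has no pose
- jar2: white plastic staining jar, a square tube 44 x 44 mm outside, 96 mm long, walls 3 mm, mouth at one end (38 x 38 mm inside), 4 mm bottom at the other; it starts lying on the bench, mouth towards about +y. Origin at its centre (48 mm from either end, 22 mm above the bench when lying), x axis along it towards the mouth. 0.09 to 0.18 kg. Three to five are present; an absent one has no pose
- jar3: white plastic staining jar, a square tube 44 x 44 mm outside, 96 mm long, walls 3 mm, mouth at one end (38 x 38 mm inside), 4 mm bottom at the other; it starts lying on the bench, mouth towards about +y. Origin at its centre (48 mm from either end, 22 mm above the bench when lying), x axis along it towards the mouth. 0.09 to 0.18 kg. Three to five are present; an absent one has no pose
- jar4: white plastic staining jar, a square tube 44 x 44 mm outside, 96 mm long, walls 3 mm, mouth at one end (38 x 38 mm inside), 4 mm bottom at the other; it starts lying on the bench, mouth towards about +y. Origin at its centre (48 mm from either end, 22 mm above the bench when lying), x axis along it towards the mouth. 0.09 to 0.18 kg. Three to five are present; an absent one has no pose
- jar5: white plastic staining jar, a square tube 44 x 44 mm outside, 96 mm long, walls 3 mm, mouth at one end (38 x 38 mm inside), 4 mm bottom at the other; it starts lying on the bench, mouth towards about +y. Origin at its centre (48 mm from either end, 22 mm above the bench when lying), x axis along it towards the mouth. 0.09 to 0.18 kg. Three to five are present; an absent one has no pose
- cup: closed specimen cup with a red lid, 64 mm across and 72 mm high, standing on the bench, a bystander; origin at the centre of its underside
- dropper: brown dropper bottle, 36 mm across and 85 mm high, standing on the bench beyond the stand, a bystander; origin at the centre of its underside

How it is judged:
By the outcome, as a careful person would: the job done as asked, in the order asked, and still so for the second after the job is handed in, with the robot touching nothing.
Of jar1, jar2, jar3, jar4, jar5 only 3 to 5 are there at a start; the rules pass over those that are not, and their reading is None.
At some moment in a run one of jar1, jar2, jar3, jar4, jar5 may be knocked a few centimetres aside while the robot is not near it.
It also fails if it takes over 210 s, if anything falls off the work surface, if the arm or the gripper's body presses on something with over 40 N, if the wrist force passes 120 N, or if a joint passes its speed limit or range.

### The arm

A 6-joint arm with a two-finger parallel gripper is mounted at the origin on the work surface. World frame = base frame: x ahead of the robot, y to its left, z up, the work surface at z = 0. Lengths are in m, angles in rad, forces in N, time in s.
With the tool pointing down it reaches from about 0.4 to 0.825 m from the base axis. Payload 7 kg.
Tool frame: the origin (TCP) lies at the very end of the fingers, on their centre line; the grasp point (between the pads) lies 19 mm behind it (manip.pinch_z is the z of the grasp point in the tool frame, in m); z points along the fingers, y is the line along which they close (so a half turn about z gives the same grasp; the last joint's range is limited). The gripper opens to 88 mm and grips with 3 to 60 N. Pads are 19 mm wide; open, the fingers measure 130 mm over their backs; the gripper's body (78 mm by 193 mm) begins 47 mm behind the grasp point.
Start: joints at [-0.977, 0.359, 0.012, 0, -1.224, -0.288], TCP at [0.203, -0.644, 0.227] pointing down, gripper open.
Joint ranges: [-3.07, 3.07], [-1.43, 2.12], [-1.02, 1.25], [-3.03, 1.67], [-3.05, -0], [-3.03, 3.03]. Speed limits (rad/s): [2.39, 2.39, 3.01, 3.14, 3.14, 3.14].

### API

Orientations are given as a 3x3 rotation matrix whose columns are the frame's x, y, z axes.
In Python, from workcell import manip, optics gives the robot as it stands.
- The arm moves only by the tool carry_out, never from a script. Its argument "motion" is a list of rows, each an object with "rot": the turn, a rotation vector about the tool's x, y, z in degrees, a list of three; "xyz": the shift along the tool's x, y, z in cm, a list of three; "grip": the opening, from -1 (shut) to 1 (fully open). A call has 1 to 8 rows; each row shifts and turns the commanded pose from where the row before left it, along the tool's axes as they then stand; what a row does not reach is not made up. A row lasts 1/10 s, in which the tool goes at most 50 mm and 8.59 degrees, less where a joint would pass 70% of its speed; a pose out of reach is approached as far as the arm can. A call is refused whole if a number of a shift passes 5 or a number of a turn 8.59, either way. A call with a gripper value outside its range is refused whole. The fingers move at their own pace and stop on an object; "force" is the grip in N (left out, the last holds). Time passes only in rows, so rows that do not move let the fingers close. It gives the time, the measured TCP pose, the force, the opening and the grip force at its end, in the units of the state.
- manip.observe(): the state, without advancing time (a new reading comes with each control period).
- optics.capture(name): name is "scene" or "top"; returns the picture (480x640x3 uint8, red, green, blue); there is no depth.
- optics.camera_info(name): a dict with "fx", "fy", "cx", "cy" (pixels), "eye" and "rotation" of the camera in the world. Camera axes: x right, y up, looking along -z (the intrinsics and any distortion apply to the point x, -y, -z); pixel columns grow to the right and rows downward; lengths in m; the calibration is good to about 2 mm. A picture is of the moment at which its call begins. camera_info takes no time and is no camera call.
- manip.finish_job(): hands the job in; it is judged then, once.
The state is a dict: "time": time; "q": joint angles; "joint_velocities": joint speeds; "joint_efforts": joint torques, N m; "position": TCP position; "tcp_rot": TCP orientation; "ft_force": force on the tool from outside, world axes, zero at the start; "wrist_torque": the same for the moment, N m; "gripper_width": opening from 0.0 (shut) to 1.0 (fully open); "grasp_force": force on a finger pad.
Only numpy, scipy, OpenCV 4.12 (cv2) and the standard library are available. Lean on these libraries where they do the work, as an engineer would, in place of code of your own. Each camera call takes 0.05 s, during which the arm holds its last target. There are 200 camera calls.

## Working session

There is one attempt and no reset: what is moved stays moved. The work goes in short steps, Python scripts to look and compute and a tool call to move; the robot and the scene stay as the last step left them, time stands still between calls to the robot, and variables do not carry over. Pictures are saved under pics/ and viewed, at most 14 in all, crops included, and the job is handed in when it is done.

Besides the shell and the picture viewer there is one more tool, called by a JSON object that holds its "method" and its "body". carry_out: Moves the arm, as the interface text tells. Its arguments: {"type":"object","properties":{"motion":{"type":"array"},"force":{"type":"number"}},"required":["motion"]}

```bash
mkdir -p pics; python3 - <<'E'
from workcell import manip, optics
import cv2
for n in("scene","top"):
    cv2.imwrite(f"pics/{n}0.png",optics.capture(n)[:,:,::-1]); print(optics.camera_info(n))
s=manip.observe(); print(s, manip.pinch_z)
E
```

```text
{'fx': 593.3381781355395, 'fy': 593.3381781355395, 'cx': 329.1763266153537, 'cy': 236.0242794167247, 'eye': array([1.04732861, 0.67154157, 1.14860138]), 'rotation': array([[-0.85680975, -0.40545338,  0.31856649],
       [ 0.515417  , -0.6913137 ,  0.50638986],
       [ 0.0149119 ,  0.59807435,  0.80130188]])}
{'fx': 434.2746423560682, 'fy': 434.2746423560682, 'cx': 319.2766110858426, 'cy': 237.9954840626204, 'eye': array([ 0.51742125, -0.01267064,  0.93814871]), 'rotation': array([[-5.05487296e-04,  9.92486265e-01, -1.22355046e-01],
       [-9.99652845e-01, -3.72467130e-03, -2.60828907e-02],
       [-2.63426431e-02,  1.22299385e-01,  9.92143601e-01]])}
{'time': 0.1, 'q': array([-9.76883964e-01,  3.59305529e-01,  1.11567618e-02, -3.21920082e-04,
       -1.22409609e+00, -2.88145655e-01]), 'joint_velocities': array([ 0.00078658, -0.00170808,  0.00394097,  0.00123399, -0.00120055,
        0.0001788 ]), 'joint_efforts': array([-9.58398268e-04, -5.84160340e+01,  2.93752205e+01,  7.01545671e+00,
        1.02947128e-02, -5.56942882e-05]), 'position': array([ 0.20306833, -0.643272  ,  0.22572299]), 'tcp_rot': array([[-9.53649390e-01, -3.00919471e-01, -5.59679545e-04],
       [-3.00919967e-01,  9.53648414e-01,  1.36989580e-03],
       [ 1.21509191e-04,  1.47481904e-03, -9.99998905e-01]]), 'ft_force': array([-0.06920462,  0.67585385, -0.17747002]), 'wrist_torque': array([-0.02914159, -0.02512809, -0.06241722]), 'grasp_force': 0.0, 'gripper_width': 1.0041007988026576} -0.0188
```

View pics/scene0.png

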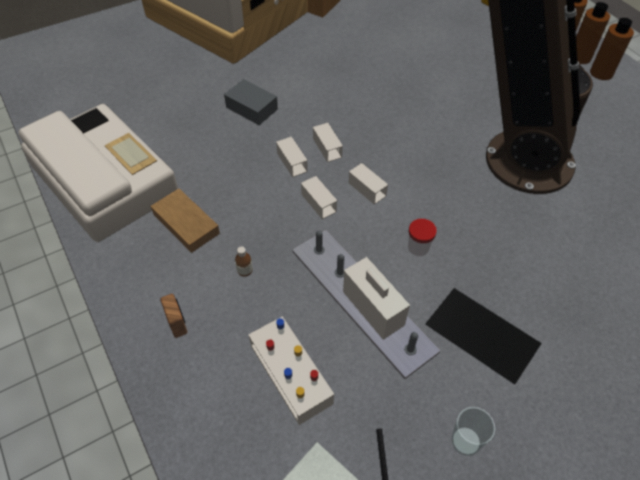

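View pics/top0.png

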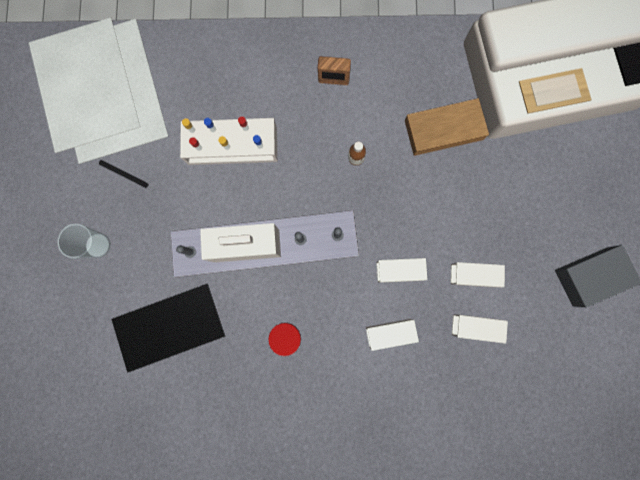

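The scene picture shows four white jars, at about (291,156), (328,141), (319,196) and (368,182). It also shows the stand with the cap over its middle, the mat at (483,335) and the cup at (422,231). The top picture shows the jars at (402,270), (478,275), (392,335) and (480,329). The stand's free pegs there are at about (185,250), (299,237) and (337,233), the cap is at (238,241) and the mat at (168,328).

```bash
python3 - <<'E'
import cv2,numpy as np
a=cv2.imread("pics/top0.png");b=cv2.imread("pics/scene0.png")
def c(im,x,y,w,h,W,H): return cv2.resize(im[y:y+h,x:x+w],(W,H),interpolation=cv2.INTER_CUBIC)
cv2.imwrite("pics/c1.png",np.vstack([c(a,360,250,160,110,800,550)[:300*0+550]]))
m=np.hstack([c(b,270,110,130,120,400,369),c(b,290,225,150,150,369,369)])
cv2.imwrite("pics/c2.png",np.vstack([m,c(a,165,205,200,57,769,219)]))
E
```

```text
(no output)
```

View pics/c1.png

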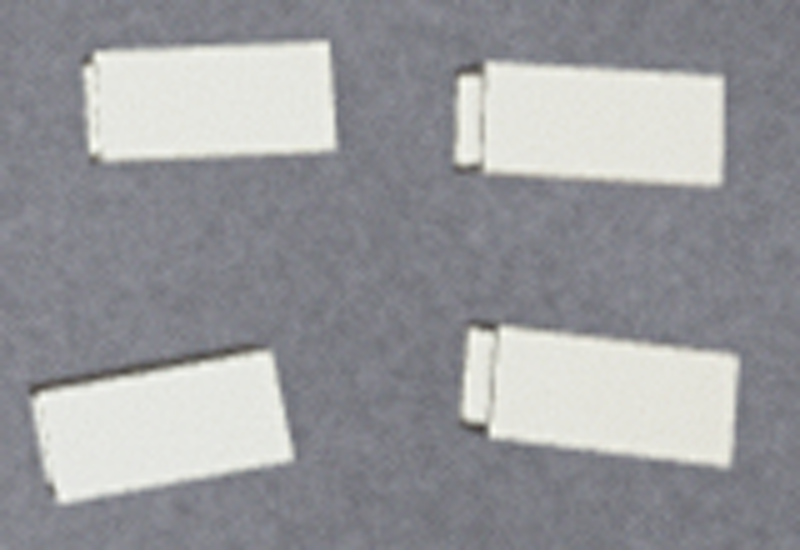

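View pics/c2.png

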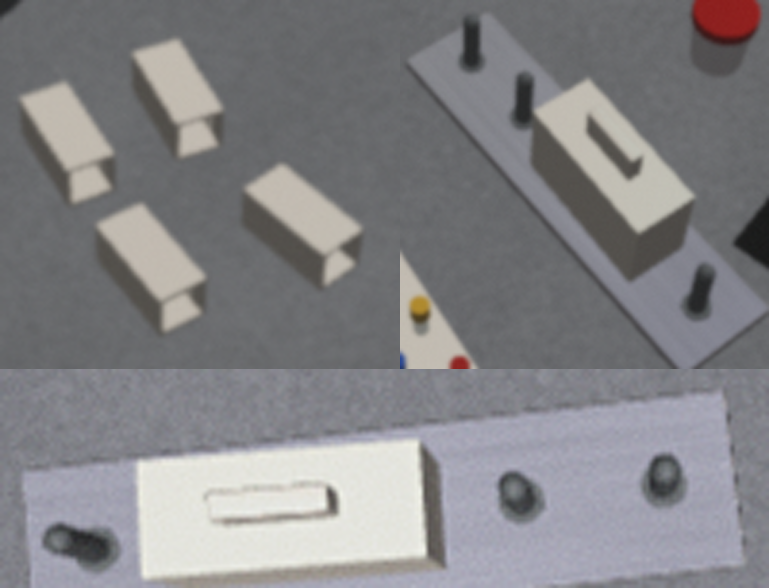

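The close-ups show that all four jar mouths face left in the top view (+y), and the cap sits over two pegs with its fin along the stand. I picked the corners of the jar tops, cap top, plate and mat in both views, and I'll fit them with height left free.

```bash
cat > h.py <<'E'
import numpy as np, cv2
from scipy.optimize import least_squares
from scipy.spatial.transform import Rotation as Ro
from workcell import manip, optics
def rz(a): return Ro.from_euler('z',a,degrees=True).as_matrix()
def proj(n,P):
    c=optics.camera_info(n); p=(np.atleast_2d(P)-c['eye'])@c['rotation']
    return np.c_[c['cx']+c['fx']*p[:,0]/-p[:,2], c['cy']-c['fy']*p[:,1]/-p[:,2]]
def ray(n,uv,z):
    c=optics.camera_info(n); u,v=uv
    d=c['rotation']@np.array([(u-c['cx'])/c['fx'],-(v-c['cy'])/c['fy'],-1]); e=c['eye']
    return e+d*(z-e[2])/d[2]
def rect(lx,ly): # +x+y, +x-y, -x-y, -x+y
    return np.array([[lx,ly,0],[lx,-ly,0],[-lx,-ly,0],[-lx,ly,0]])/2
def fitrect(lx,ly,obs,z=None):
    "obs: {cam: 4 pixels}; fits x,y,yaw(deg),z"
    M=rect(lx,ly)
    def f(p):
        P=M@rz(p[2]).T+[p[0],p[1],p[3] if z is None else z]
        return np.concatenate([(proj(n,P)-o).ravel() for n,o in obs.items()])
    r=least_squares(f,[.5,0,0,.05]); return r.x, np.sqrt(np.mean(r.fun**2))
def plan(pos,R,pinch=True):
    "from measured pose: rotvec (deg, tool), then shift (cm) in the new tool axes"
    s=manip.observe(); R=np.array(R)
    t=np.array(pos)-(R@[0,0,manip.pinch_z] if pinch else 0)
    rv=Ro.from_matrix(s['tcp_rot'].T@R).as_rotvec(degrees=True)
    print('rot',rv.round(2),'|%.1f|'%np.linalg.norm(rv),'shift',(R.T@(t-s['position'])*100).round(2),
          'target tcp',t.round(4),'now',s['position'].round(4),'q',s['q'].round(2),'t',round(s['time'],1),'g %.2f F %.1f'%(s['gripper_width'],s['grasp_force']),s['ft_force'].round(1))
def toolR(yaw,tilt):
    "tool y at world azimuth yaw (deg); tilt>0: tool z leans to the +90deg-from-yaw side"
    y=np.array([np.cos(np.radians(yaw)),np.sin(np.radians(yaw)),0]); a=np.radians(tilt)
    z=np.cos(a)*np.array([0,0,-1])+np.sin(a)*np.array([-y[1],y[0],0])
    return np.c_[np.cross(y,z),y,z]
E
cat > fit0.py <<'E'
from h import *
def cr(L,s,x,y): return (np.array(L,float)+.5)/s-.5+[x,y]
T=lambda L: cr(L,5,360,250); S=lambda L: cr(L,400/130,270,110)
J={'A':([(96,52),(330,41),(337,150),(101,161)],[(161,301),(97,226),(141,205),(205,274)]),
'B':([(485,62),(723,75),(721,186),(484,173)],[(68,171),(20,98),(67,83),(113,153)]),
'C':([(33,393),(271,349),(295,458),(58,503)],[(322,255),(244,187),(283,164),(361,231)]),
'D':([(499,327),(738,354),(732,467),(490,437)],[(177,125),(133,52),(180,39),(221,107)])}
for k,(t,s) in J.items():
    print(k,*[np.round(v,4) for v in fitrect(.044,.096,{'top':T(t),'scene':S(s)})])
T=lambda L: cr(L,3.845,165,205); S=lambda L: cr(L,2.46,290,225)
print('cap',*[np.round(v,4) for v in fitrect(.06,.145,{'top':T([(137,92),(420,71),(427,187),(143,209)]),'scene':S([(239,233),(133,113),(190,80),(294,198)])})])
t=T([(22,102),(724,24),(743,195),(33,0)]);t[3]=(174,276)
s=S([(0,0),(7,65),(88,14),(0,0)]);s[0]=(406,373);s[3]=(438,349)
st,e=fitrect(.1,.4,{'top':t,'scene':s}); print('stand',st.round(4),e)
pegs=np.array([[0,y,0.082-.012] for y in(-.16,-.08,0,.08,.16)])@rz(st[2]).T+[st[0],st[1],.012]
print('pegs',pegs.round(4)); print(proj('top',pegs).round(1),proj('scene',pegs).round(1))
print('mat',*[np.round(v,4) for v in fitrect(.12,.22,{'top':np.array([(112,320),(209,285),(224,337),(128,371.)]),'scene':np.array([(517,380),(427,325),(456,290),(540,345.)])})])
for n,uv in(('top',(285,339)),('scene',(422,229))): print('cup',ray(n,uv,.072))
E
python3 fit0.py
```

```text
A [ 0.5606 -0.1594  2.776   0.0434] 0.6501
B [ 0.551  -0.316  -3.4879  0.0436] 0.5419
C [ 0.4305 -0.1358 10.0112  0.0434] 0.4974
D [ 0.4423 -0.3155 -6.9332  0.0441] 0.5914
cap [0.6149 0.1699 4.2347 0.0972] 0.5696
stand [0.6196 0.1318 6.5504 0.009 ] 1.4843096759686363
pegs [[ 0.6378 -0.0271  0.082 ]
 [ 0.6287  0.0523  0.082 ]
 [ 0.6196  0.1318  0.082 ]
 [ 0.6105  0.2113  0.082 ]
 [ 0.6013  0.2908  0.082 ]]
[[337.9 230.5]
 [297.9 235.2]
 [258.1 239.9]
 [218.4 244.6]
 [178.7 249.3]] [[318.  231.1]
 [339.9 254.3]
 [363.2 278.9]
 [387.8 305. ]
 [414.  332.7]]
mat [ 4.37400e-01  3.38300e-01  2.00402e+01 -5.80000e-03] 1.8571
cup [0.42520329 0.07734526 0.072     ]
cup [0.42546521 0.0815836  0.072     ]
```

The fitted jar tops are at 43–44 mm and the cap roof at about 97–100 mm. The predicted peg tips land within 1–2 px of the seen ones, so the fits hold up. The cap goes first.

```bash
python3 - <<'E'
from h import *
plan((.615,.1705,.22),toolR(185.5,0))
E
```

```text
rot [ 8.000e-02  5.000e-02 -7.799e+01] |78.0| shift [-77.05 -48.8    2.45] target tcp [0.615  0.1705 0.2012] now [ 0.2031 -0.6433  0.2257] q [-0.98  0.36  0.01 -0.   -1.22 -0.29] t 0.1 g 1.00 F 0.0 [-0.1  0.7 -0.2]
```

{"method": "carry_out", "body": {"motion": [{"rot": [0, 0, -7.8], "xyz": [0, 0, 0], "grip": 1}, {"rot": [0, 0, -7.8], "xyz": [0, 0, 0], "grip": 1}, {"rot": [0, 0, -7.8], "xyz": [0, 0, 0], "grip": 1}, {"rot": [0, 0, -7.8], "xyz": [0, 0, 0], "grip": 1}, {"rot": [0, 0, -7.8], "xyz": [0, 0, 0], "grip": 1}]}}

```text
time: 0.6
position: [0.2031, -0.6434, 0.226]
tcp_rot: [[-0.547, -0.837, -0.0], [-0.837, 0.547, 0.001], [-0.001, 0.001, -1.0]]
ft_force: [-0.1, -0.4, -1.1]
gripper_width: 1.002
grasp_force: 0.0
```

{"method": "carry_out", "body": {"motion": [{"rot": [0, 0, -7.8], "xyz": [0, 0, 0], "grip": 1}, {"rot": [0, 0, -7.8], "xyz": [0, 0, 0], "grip": 1}, {"rot": [0, 0, -7.8], "xyz": [0, 0, 0], "grip": 1}, {"rot": [0, 0, -7.8], "xyz": [0, 0, 0], "grip": 1}, {"rot": [0, 0, -7.8], "xyz": [0, 0, 0], "grip": 1}]}}

```text
time: 1.1
position: [0.2031, -0.6434, 0.226]
tcp_rot: [[0.102, -0.995, -0.0], [-0.995, -0.102, 0.001], [-0.001, 0.0, -1.0]]
ft_force: [-0.5, -0.2, -0.0]
gripper_width: 0.999
grasp_force: 0.0
```

{"method": "carry_out", "body": {"motion": [{"rot": [0, 0, 0], "xyz": [-3.85, -2.44, 0], "grip": 1}, {"rot": [0, 0, 0], "xyz": [-3.85, -2.44, 0], "grip": 1}, {"rot": [0, 0, 0], "xyz": [-3.85, -2.44, 0], "grip": 1}, {"rot": [0, 0, 0], "xyz": [-3.85, -2.44, 0], "grip": 1}, {"rot": [0, 0, 0], "xyz": [-3.85, -2.44, 0], "grip": 1}, {"rot": [0, 0, 0], "xyz": [-3.85, -2.44, 0], "grip": 1}, {"rot": [0, 0, 0], "xyz": [-3.85, -2.44, 0], "grip": 1}, {"rot": [0, 0, 0], "xyz": [-3.85, -2.44, 0], "grip": 1}]}}

```text
time: 1.9
position: [0.3681, -0.3165, 0.2265]
tcp_rot: [[0.096, -0.995, -0.0], [-0.995, -0.096, 0.0], [-0.0, 0.0, -1.0]]
ft_force: [1.3, 0.5, 0.2]
gripper_width: 0.999
grasp_force: 0.0
```

{"method": "carry_out", "body": {"motion": [{"rot": [0, 0, 0], "xyz": [-3.85, -2.44, 0], "grip": 1}, {"rot": [0, 0, 0], "xyz": [-3.85, -2.44, 0], "grip": 1}, {"rot": [0, 0, 0], "xyz": [-3.85, -2.44, 0], "grip": 1}, {"rot": [0, 0, 0], "xyz": [-3.85, -2.44, 0], "grip": 1}, {"rot": [0, 0, 0], "xyz": [-3.85, -2.44, 0], "grip": 1}, {"rot": [0, 0, 0], "xyz": [-3.85, -2.44, 0], "grip": 1}]}}

```text
time: 2.5
position: [0.4916, -0.0724, 0.2266]
tcp_rot: [[0.096, -0.995, 0.0], [-0.995, -0.096, 0.0], [-0.0, -0.0, -1.0]]
ft_force: [0.9, -0.9, 0.8]
gripper_width: 1.003
grasp_force: 0.0
```

```bash
python3 - <<'E'
from h import *
plan((.615,.1705,.22),toolR(185.5,0))
E
```

```text
rot [-0.01  0.01  0.04] |0.0| shift [-22.99 -14.61   2.54] target tcp [0.615  0.1705 0.2012] now [ 0.4916 -0.0724  0.2266] q [ 0.25  0.06 -0.37 -0.   -1.14 -0.15] t 2.5 g 1.00 F 0.0 [ 0.9 -0.9  0.8]
```

{"method": "carry_out", "body": {"motion": [{"rot": [0, 0, 0], "xyz": [-3.86, -2.44, 0.4], "grip": 1}, {"rot": [0, 0, 0], "xyz": [-3.86, -2.44, 0.4], "grip": 1}, {"rot": [0, 0, 0], "xyz": [-3.86, -2.44, 0.4], "grip": 1}, {"rot": [0, 0, 0], "xyz": [-3.86, -2.44, 0.4], "grip": 1}, {"rot": [0, 0, 0], "xyz": [-3.86, -2.44, 0.4], "grip": 1}, {"rot": [0, 0, 0], "xyz": [-3.86, -2.44, 0.4], "grip": 1}, {"rot": [0, 0, 0], "xyz": [0, 0, 0], "grip": 0}, {"rot": [0, 0, 0], "xyz": [0, 0, 0], "grip": 0}]}}

```text
time: 3.3
position: [0.6145, 0.1712, 0.2011]
tcp_rot: [[0.098, -0.995, -0.002], [-0.995, -0.098, -0.001], [0.001, 0.002, -1.0]]
ft_force: [-0.4, -0.6, -0.6]
gripper_width: 0.879
grasp_force: 0.0
```

```bash
python3 - <<'E'
from h import *
plan((.615,.1705,.124),toolR(185.5,0))
im=optics.capture('top');im2=optics.capture('scene')
a=cv2.resize(im[180:300,160:360],(800,480),interpolation=cv2.INTER_CUBIC)
cv2.imwrite('pics/p1.png',a[:,:,::-1]);cv2.imwrite('pics/s1.png',im2[:,:,::-1])
E
```

```text
rot [ 0.13 -0.05  0.1 ] |0.2| shift [ 0.07 -0.05  9.59] target tcp [0.615  0.1705 0.1052] now [0.6145 0.1712 0.2011] q [ 0.58  0.32 -0.11 -0.   -1.15 -0.48] t 3.3 g 0.88 F 0.0 [-0.4 -0.6 -0.6]
```

{"method": "carry_out", "body": {"motion": [{"rot": [0, 0, 0], "xyz": [0, 0, 2.4], "grip": 0}, {"rot": [0, 0, 0], "xyz": [0, 0, 2.4], "grip": 0}, {"rot": [0, 0, 0], "xyz": [0, 0, 2.4], "grip": 0}, {"rot": [0, 0, 0], "xyz": [0, 0, 2.2], "grip": 0}, {"rot": [0, 0, 0], "xyz": [0, 0, 0], "grip": -1}, {"rot": [0, 0, 0], "xyz": [0, 0, 0], "grip": -1}, {"rot": [0, 0, 0], "xyz": [0, 0, 0], "grip": -1}], "force": 30}}

```text
time: 4.1
position: [0.6157, 0.1702, 0.1104]
tcp_rot: [[0.096, -0.995, 0.002], [-0.995, -0.096, 0.001], [-0.001, -0.002, -1.0]]
ft_force: [-0.1, 0.1, -0.5]
gripper_width: 0.289
grasp_force: 0.0
```

{"method": "carry_out", "body": {"motion": [{"rot": [0, 0, 0], "xyz": [0, 0, 0], "grip": -1}, {"rot": [0, 0, 0], "xyz": [0, 0, 0], "grip": -1}, {"rot": [0, 0, 0], "xyz": [0, 0, 0], "grip": -1}, {"rot": [0, 0, 0], "xyz": [0, 0, 0], "grip": -1}, {"rot": [0, 0, 0], "xyz": [0, 0, 0], "grip": -1}, {"rot": [0, 0, 0], "xyz": [0, 0, 0], "grip": -1}, {"rot": [0, 0, 0], "xyz": [0, 0, 0], "grip": -1}, {"rot": [0, 0, 0], "xyz": [0, 0, 0], "grip": -1}]}}

```text
time: 4.9
position: [0.6157, 0.1706, 0.1099]
tcp_rot: [[0.097, -0.995, 0.002], [-0.995, -0.097, 0.001], [-0.0, -0.002, -1.0]]
ft_force: [0.8, 0.7, 6.4]
gripper_width: 0.161
grasp_force: 29.9
```

Grip holds at 14.2 mm wide, the fin's thickness. I'll lift it, and refine the mat pose from its contour.

{"method": "carry_out", "body": {"motion": [{"rot": [0, 0, 0], "xyz": [0, 0, -1], "grip": -1}, {"rot": [0, 0, 0], "xyz": [0, 0, -1.5], "grip": -1}, {"rot": [0, 0, 0], "xyz": [0, 0, -1.5], "grip": -1}, {"rot": [0, 0, 0], "xyz": [0, 0, -1.5], "grip": -1}, {"rot": [0, 0, 0], "xyz": [0, 0, -1.5], "grip": -1}, {"rot": [0, 0, 0], "xyz": [0, 0, -1.5], "grip": -1}, {"rot": [0, 0, 0], "xyz": [0, 0, -1.5], "grip": -1}, {"rot": [0, 0, 0], "xyz": [0, 0, -1.5], "grip": -1}]}}

```text
time: 5.7
position: [0.6142, 0.1702, 0.2242]
tcp_rot: [[0.096, -0.995, -0.001], [-0.995, -0.096, -0.0], [0.0, 0.001, -1.0]]
ft_force: [0.1, 0.5, -1.8]
gripper_width: 0.158
grasp_force: 29.9
```

```bash
python3 - <<'E'
from h import *
obs={}
for n,(x0,y0,x1,y1) in {'top':(95,270,240,385),'scene':(415,275,560,400)}.items():
    g=cv2.imread(f'pics/{n}0.png').max(2)[y0:y1,x0:x1]
    m=(g<28).astype(np.uint8); cs,_=cv2.findContours(m,cv2.RETR_EXTERNAL,cv2.CHAIN_APPROX_NONE)
    c=max(cs,key=cv2.contourArea); q=cv2.approxPolyDP(cv2.convexHull(c),6,True)[:,0]+[x0,y0]; print(n,q.tolist())
    e=np.array({'top':[(112,320),(209,285),(224,337),(128,371)],'scene':[(517,380),(427,325),(456,290),(540,345)]}[n])
    obs[n]=np.array([q[np.argmin(np.linalg.norm(q-p,axis=1))] for p in e],float)
for k in (['top'],['scene'],['top','scene']): print(k,*[np.round(v,4) for v in fitrect(.12,.22,{n:obs[n] for n in k},z=.003)])
plan((.4374,.3383,.23),toolR(200,0))
E
```

```text
top [[221, 328], [221, 336], [127, 370], [112, 319], [171, 298], [196, 306]]
scene [[454, 291], [538, 343], [514, 381], [433, 326]]
['top'] [ 0.4312  0.3434 17.6002  0.05  ] 7.996
['scene'] [ 0.4399  0.3407 21.0861  0.05  ] 3.7134
['top', 'scene'] [ 0.435   0.3417 19.1592  0.05  ] 6.4974
rot [ 6.000e-02  1.000e-02 -1.448e+01] |14.5| shift [-21.85  10.86   1.3 ] target tcp [0.4374 0.3383 0.2112] now [0.6142 0.1702 0.2242] q [ 0.58  0.3  -0.08 -0.   -1.19 -0.48] t 5.7 g 0.16 F 29.9 [ 0.1  0.5 -1.8]
```

{"method": "carry_out", "body": {"motion": [{"rot": [0, 0, -7.25], "xyz": [0, 0, 0], "grip": -1}, {"rot": [0, 0, -7.25], "xyz": [0, 0, 0], "grip": -1}, {"rot": [0, 0, 0], "xyz": [-3.12, 1.55, 0], "grip": -1}, {"rot": [0, 0, 0], "xyz": [-3.12, 1.55, 0], "grip": -1}, {"rot": [0, 0, 0], "xyz": [-3.12, 1.55, 0], "grip": -1}, {"rot": [0, 0, 0], "xyz": [-3.12, 1.55, 0], "grip": -1}]}}

```text
time: 6.3
position: [0.5123, 0.2668, 0.2236]
tcp_rot: [[0.342, -0.94, -0.001], [-0.94, -0.342, -0.0], [-0.0, 0.001, -1.0]]
ft_force: [0.8, 0.9, -0.7]
gripper_width: 0.156
grasp_force: 29.9
```

{"method": "carry_out", "body": {"motion": [{"rot": [0, 0, 0], "xyz": [-3.12, 1.55, 0], "grip": -1}, {"rot": [0, 0, 0], "xyz": [-3.12, 1.55, 0], "grip": -1}, {"rot": [0, 0, 0], "xyz": [-3.12, 1.55, 0], "grip": -1}, {"rot": [0, 0, 0], "xyz": [0, 0, 2.5], "grip": -1}, {"rot": [0, 0, 0], "xyz": [0, 0, 2.5], "grip": -1}, {"rot": [0, 0, 0], "xyz": [0, 0, 2], "grip": -1}, {"rot": [0, 0, 0], "xyz": [0, 0, 2], "grip": -1}, {"rot": [0, 0, 0], "xyz": [0, 0, 0], "grip": -1}]}}

```text
time: 7.1
position: [0.4364, 0.3367, 0.1311]
tcp_rot: [[0.342, -0.94, -0.004], [-0.94, -0.342, -0.004], [0.003, 0.005, -1.0]]
ft_force: [-1.0, -0.1, -0.8]
gripper_width: 0.161
grasp_force: 29.9
```

```bash
python3 - <<'E'
from h import *
plan((.4374,.3383,.12),toolR(200,0))
im=optics.capture('scene')[180:420,260:580]
cv2.imwrite('pics/s2.png',cv2.resize(im,(800,600),interpolation=cv2.INTER_CUBIC)[:,:,::-1])
E
```

```text
rot [ 0.29 -0.15 -0.01] |0.3| shift [-0.11 -0.14  2.99] target tcp [0.4374 0.3383 0.1012] now [0.4364 0.3367 0.1311] q [ 1.01  0.24 -0.39 -0.   -0.95 -0.66] t 7.1 g 0.16 F 29.9 [-1.  -0.1 -0.8]
```

View pics/s2.png

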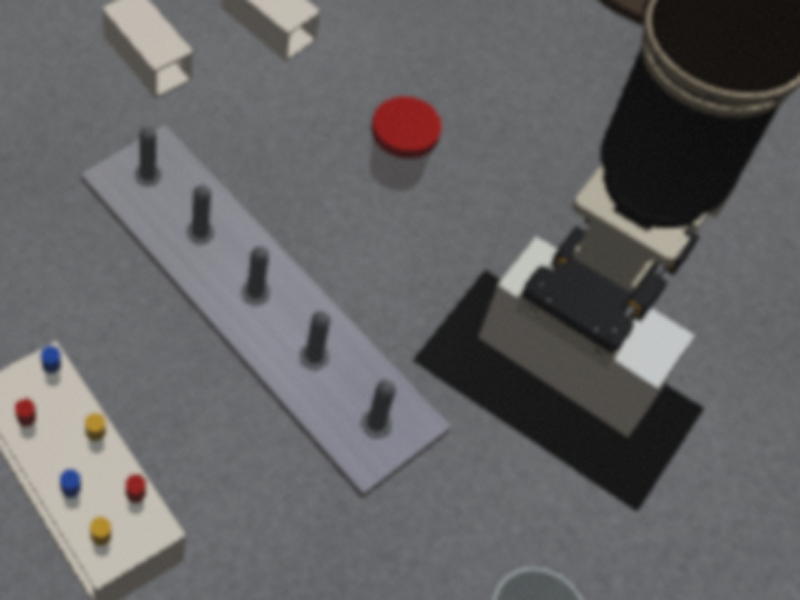

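The cap hovers over the mat at about (585,345) in this crop, aligned with it, and all five pegs are now clear at (148,150) to (382,405). I'll lower it, release and back off.

{"method": "carry_out", "body": {"motion": [{"rot": [0, 0, 0], "xyz": [0, 0, 1], "grip": -1}, {"rot": [0, 0, 0], "xyz": [0, 0, 1], "grip": -1}, {"rot": [0, 0, 0], "xyz": [0, 0, 0.6], "grip": -1}, {"rot": [0, 0, 0], "xyz": [0, 0, 0.3], "grip": -1}, {"rot": [0, 0, 0], "xyz": [0, 0, 0.1], "grip": -1}, {"rot": [0, 0, 0], "xyz": [0, 0, 0], "grip": -1}, {"rot": [0, 0, 0], "xyz": [0, 0, 0], "grip": -1}]}}

```text
time: 7.85
position: [0.4382, 0.3385, 0.1039]
tcp_rot: [[0.342, -0.94, 0.0], [-0.94, -0.342, 0.0], [-0.0, -0.0, -1.0]]
ft_force: [0.1, 0.4, -2.4]
gripper_width: 0.157
grasp_force: 29.9
```

{"method": "carry_out", "body": {"motion": [{"rot": [0, 0, 0], "xyz": [0, 0, 0.15], "grip": -1}, {"rot": [0, 0, 0], "xyz": [0, 0, 0.15], "grip": -1}, {"rot": [0, 0, 0], "xyz": [0, 0, 0], "grip": -1}, {"rot": [0, 0, 0], "xyz": [0, 0, 0], "grip": -1}]}}

```text
time: 8.25
position: [0.4383, 0.3385, 0.1008]
tcp_rot: [[0.342, -0.94, 0.0], [-0.94, -0.342, 0.0], [-0.0, -0.001, -1.0]]
ft_force: [-0.4, 0.9, 2.0]
gripper_width: 0.159
grasp_force: 29.9
```

{"method": "carry_out", "body": {"motion": [{"rot": [0, 0, 0], "xyz": [0, 0, 0], "grip": 0.2}, {"rot": [0, 0, 0], "xyz": [0, 0, 0], "grip": 0.2}, {"rot": [0, 0, 0], "xyz": [0, 0, 0], "grip": 0.2}, {"rot": [0, 0, 0], "xyz": [0, 0, 0], "grip": 0.2}, {"rot": [0, 0, 0], "xyz": [0, 0, 0], "grip": 0.2}, {"rot": [0, 0, 0], "xyz": [0, 0, -2], "grip": 0.2}, {"rot": [0, 0, 0], "xyz": [0, 0, -3], "grip": 1}, {"rot": [0, 0, 0], "xyz": [0, 0, -4], "grip": 1}]}}

```text
time: 9.05
position: [0.4373, 0.3374, 0.19]
tcp_rot: [[0.342, -0.94, -0.002], [-0.94, -0.342, -0.003], [0.002, 0.003, -1.0]]
ft_force: [0.3, 1.1, -0.4]
gripper_width: 0.723
grasp_force: 0.0
```

{"method": "carry_out", "body": {"motion": [{"rot": [0, 0, 8], "xyz": [0, 0, -4], "grip": 1}, {"rot": [0, 0, 8], "xyz": [0, 0, -1], "grip": 1}, {"rot": [0, 0, 0], "xyz": [0, 0, 0], "grip": 1}]}}

```text
time: 9.35
position: [0.4387, 0.3392, 0.2429]
tcp_rot: [[0.068, -0.998, 0.003], [-0.998, -0.068, 0.004], [-0.003, -0.003, -1.0]]
ft_force: [0.1, 0.8, -0.9]
gripper_width: 0.974
grasp_force: 0.0
```

```bash
cat >> h.py <<'E'
JY={'A':(.5606,-.1594,2.8),'B':(.551,-.316,-3.5),'C':(.4305,-.1358,10.),'D':(.4423,-.3155,-6.9)}
def jarpick(k,back=.026,z=.026,up=0,tilt=-45):
    "pinch at `back` from the jar's base end"
    x,y,a=JY[k]; d=rz(a)@[0,1,0]
    plan(np.array([x,y,z])-d*(.048-back)+[0,0,up],toolR(180+a,tilt))
E
python3 - <<'E'
from h import *
jarpick('B',up=.15)
for n in('top','scene'): cv2.imwrite(f'pics/{n}3.png',optics.capture(n)[:,:,::-1])
E
```

```text
rot [  2.76 -44.73   7.05] |45.4| shift [ 52.05 -15.21 -40.7 ] target tcp [ 0.5505 -0.3247  0.1627] now [0.4387 0.3392 0.2429] q [ 1.01  0.15 -0.23  0.   -1.18 -0.94] t 9.3 g 0.97 F 0.0 [ 0.1  0.8 -0.9]
```

View pics/top3.png

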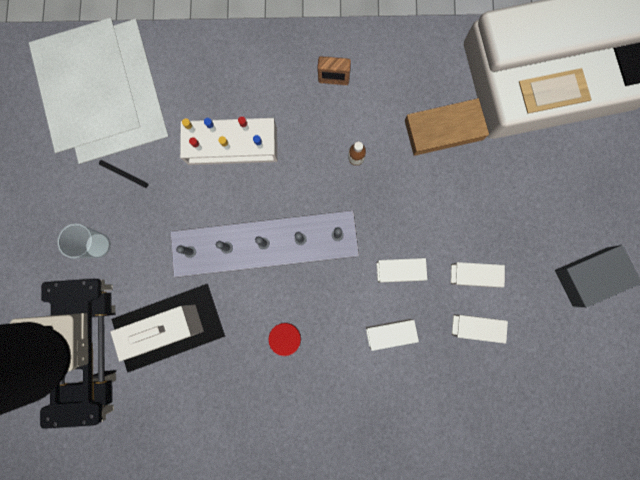

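The cap stands on the mat at about (158,335), the jars haven't moved, and all five pegs are free. On to jar B.

{"method": "carry_out", "body": {"motion": [{"rot": [0, 0, 0], "xyz": [4.2, -0.42, 0], "grip": 1}, {"rot": [0, 0, 0], "xyz": [4.2, -0.42, 0], "grip": 1}, {"rot": [0, 0, 0], "xyz": [4.2, -0.42, 0], "grip": 1}, {"rot": [0, 0, 0], "xyz": [4.2, -0.42, 0], "grip": 1}, {"rot": [0, 0, 0], "xyz": [4.2, -0.42, 0], "grip": 1}, {"rot": [0, 0, 0], "xyz": [4.2, -0.42, 0], "grip": 1}, {"rot": [0, 0, 0], "xyz": [4.2, -0.42, 0], "grip": 1}, {"rot": [0, 0, 0], "xyz": [4.2, -0.42, 0], "grip": 1}]}}

```text
time: 10.25
position: [0.4944, 0.0037, 0.239]
tcp_rot: [[0.074, -0.997, -0.002], [-0.997, -0.074, -0.001], [0.001, 0.002, -1.0]]
ft_force: [2.1, 0.2, -0.0]
gripper_width: 1.0
grasp_force: 0.0
```

{"method": "carry_out", "body": {"motion": [{"rot": [0, 0, 0], "xyz": [4.2, -0.42, 0], "grip": 1}, {"rot": [0, 0, 0], "xyz": [4.2, -0.42, 0], "grip": 1}, {"rot": [0, 0, 0], "xyz": [4.2, -0.42, 0], "grip": 1}, {"rot": [0, 0, 0], "xyz": [4.2, -0.42, 0], "grip": 1}, {"rot": [0, 0, 0], "xyz": [4.2, -0.42, 0], "grip": 1}, {"rot": [0, 0, 0], "xyz": [4.2, -0.42, 0], "grip": 1}, {"rot": [0, 0, 0], "xyz": [4.2, -0.42, 0], "grip": 1}, {"rot": [0, 0, 0], "xyz": [4.2, -0.42, 0], "grip": 1}]}}

```text
time: 11.05
position: [0.5516, -0.3288, 0.2384]
tcp_rot: [[0.074, -0.997, -0.003], [-0.997, -0.074, 0.001], [-0.001, 0.003, -1.0]]
ft_force: [1.2, 0.5, -0.1]
gripper_width: 0.999
grasp_force: 0.0
```

{"method": "carry_out", "body": {"motion": [{"rot": [0.46, -7.46, 1.17], "xyz": [0, 0, 0], "grip": 1}, {"rot": [0.46, -7.46, 1.17], "xyz": [0, 0, 0], "grip": 1}, {"rot": [0.46, -7.46, 1.17], "xyz": [0, 0, 0], "grip": 1}, {"rot": [0.46, -7.46, 1.17], "xyz": [0, 0, 0], "grip": 1}, {"rot": [0.46, -7.46, 1.17], "xyz": [0, 0, 0], "grip": 1}, {"rot": [0.46, -7.46, 1.17], "xyz": [0, 0, 0], "grip": 1}, {"rot": [0, 0, 0], "xyz": [0, 0, 0], "grip": 0.4}]}}

```text
time: 11.75
position: [0.5501, -0.3292, 0.2338]
tcp_rot: [[-0.05, -0.998, 0.037], [-0.7, 0.062, 0.712], [-0.712, 0.009, -0.702]]
ft_force: [0.1, -0.5, -1.2]
gripper_width: 0.958
grasp_force: 0.0
```

```bash
python3 - <<'E'
from h import *
jarpick('B',up=.0)
for n in('top','scene'): cv2.imwrite(f'pics/{n}4.png',optics.capture(n)[:,:,::-1])
E
```

```text
rot [ 0.35  0.44 -0.4 ] |0.7| shift [ 1.532e+01 -1.000e-02  1.596e+01] target tcp [ 0.5505 -0.3247  0.0127] now [ 0.5501 -0.3292  0.2338] q [-0.65  0.62  0.46 -0.66 -1.86  0.54] t 11.8 g 0.96 F 0.0 [ 0.1 -0.5 -1.2]
```

{"method": "carry_out", "body": {"motion": [{"rot": [0, 0, 0], "xyz": [3, 0, 3.2], "grip": 0.6}, {"rot": [0, 0, 0], "xyz": [3, 0, 3.2], "grip": 0.6}, {"rot": [0, 0, 0], "xyz": [3, 0, 3.2], "grip": 0.6}, {"rot": [0, 0, 0], "xyz": [3, 0, 3.2], "grip": 0.6}, {"rot": [0, 0, 0], "xyz": [1.5, 0, 1.5], "grip": 0.6}, {"rot": [0, 0, 0], "xyz": [1.3, 0, 1.2], "grip": 0.6}, {"rot": [0, 0, 0], "xyz": [0.2, 0, 0], "grip": 0.6}, {"rot": [0, 0, 0], "xyz": [0, 0, 0], "grip": 0.6}]}}

```text
time: 12.65
position: [0.5526, -0.3251, 0.0261]
tcp_rot: [[-0.041, -0.998, 0.04], [-0.709, 0.057, 0.703], [-0.704, 0.0, -0.711]]
ft_force: [0.6, -0.2, -0.0]
gripper_width: 0.8
grasp_force: 0.0
```

```bash
python3 - <<'E'
from h import *
jarpick('B',up=.0)
a=optics.capture('top')[240:360,360:520];b=optics.capture('scene')[100:220,260:420]
cv2.imwrite('pics/p5.png',np.hstack([cv2.resize(i,(400,300),interpolation=cv2.INTER_CUBIC) for i in(a,b)])[:,:,::-1])
E
```

```text
rot [ 0.17 -0.28  0.13] |0.4| shift [0.93 0.21 0.97] target tcp [ 0.5505 -0.3247  0.0127] now [ 0.5526 -0.3251  0.0261] q [-0.64  0.8   0.3  -0.63 -1.57  0.75] t 12.7 g 0.80 F 0.0 [ 0.6 -0.2 -0. ]
```

View pics/p5.png

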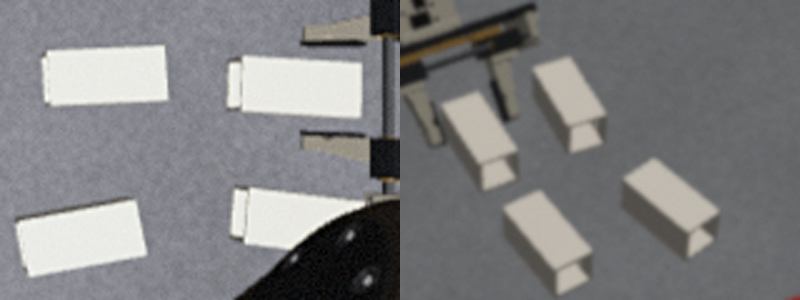

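The fingers straddle jar B evenly at about (330,85). I'll finish the descent and close.

{"method": "carry_out", "body": {"motion": [{"rot": [0, 0, 0], "xyz": [0.5, 0, 0.5], "grip": 0.6}, {"rot": [0, 0, 0], "xyz": [0.4, 0, 0.4], "grip": 0.6}, {"rot": [0, 0, 0], "xyz": [0, 0, 0], "grip": -1}, {"rot": [0, 0, 0], "xyz": [0, 0, 0], "grip": -1}, {"rot": [0, 0, 0], "xyz": [0, 0, 0], "grip": -1}, {"rot": [0, 0, 0], "xyz": [0, 0, 0], "grip": -1}, {"rot": [0, 0, 0], "xyz": [0, 0, 0], "grip": -1}, {"rot": [0, 0, 0], "xyz": [0, 0, 0], "grip": -1}], "force": 35}}

```text
time: 13.55
position: [0.552, -0.3246, 0.0123]
tcp_rot: [[-0.042, -0.998, 0.04], [-0.708, 0.058, 0.704], [-0.705, 0.002, -0.71]]
ft_force: [0.2, 0.7, 0.6]
gripper_width: 0.499
grasp_force: 34.9
```

{"method": "carry_out", "body": {"motion": [{"rot": [0, 0, 0], "xyz": [0, 0, 0], "grip": -1}, {"rot": [0, 0, 0], "xyz": [0, 0, 0], "grip": -1}]}}

```text
time: 13.75
position: [0.552, -0.3246, 0.0123]
tcp_rot: [[-0.042, -0.998, 0.04], [-0.708, 0.058, 0.704], [-0.705, 0.002, -0.71]]
ft_force: [0.3, -0.7, 1.3]
gripper_width: 0.5
grasp_force: 34.9
```

{"method": "carry_out", "body": {"motion": [{"rot": [0, 0, 0], "xyz": [-1, 0, -1], "grip": -1}, {"rot": [0, 0, 0], "xyz": [-2.5, 0, -2.5], "grip": -1}, {"rot": [0, 0, 0], "xyz": [-2.5, 0, -2.5], "grip": -1}, {"rot": [0, 0, 0], "xyz": [-2.5, 0, -2.5], "grip": -1}, {"rot": [0, 0, 0], "xyz": [-2.5, 0, -2.5], "grip": -1}, {"rot": [0, 0, 0], "xyz": [-2.5, 0, -2.5], "grip": -1}, {"rot": [0, 0, 0], "xyz": [-2, 0, -2], "grip": -1}]}}

```text
time: 14.45
position: [0.5523, -0.3239, 0.2347]
tcp_rot: [[-0.041, -0.998, 0.04], [-0.71, 0.058, 0.702], [-0.703, 0.0, -0.711]]
ft_force: [-0.3, -0.8, -1.6]
gripper_width: 0.5
grasp_force: 34.9
```

{"method": "carry_out", "body": {"motion": [{"rot": [0, 8.2, 0], "xyz": [0, 0, 0], "grip": -1}, {"rot": [0, 8.2, 0], "xyz": [0, 0, 0], "grip": -1}, {"rot": [0, 8.2, 0], "xyz": [0, 0, 0], "grip": -1}, {"rot": [0, 8.2, 0], "xyz": [0, 0, 0], "grip": -1}, {"rot": [0, 8.2, 0], "xyz": [0, 0, 0], "grip": -1}, {"rot": [0, 8.2, 0], "xyz": [0, 0, 0], "grip": -1}]}}

```text
time: 15.05
position: [0.5531, -0.3236, 0.234]
tcp_rot: [[-0.057, -0.998, -0.002], [-0.995, 0.057, -0.082], [0.082, -0.003, -0.997]]
ft_force: [-0.5, -0.5, -1.8]
gripper_width: 0.502
grasp_force: 34.9
```

{"method": "carry_out", "body": {"motion": [{"rot": [0, 8.2, 0], "xyz": [0, 0, 0], "grip": -1}, {"rot": [0, 8.2, 0], "xyz": [0, 0, 0], "grip": -1}, {"rot": [0, 8.2, 0], "xyz": [0, 0, 0], "grip": -1}, {"rot": [0, 8.2, 0], "xyz": [0, 0, 0], "grip": -1}, {"rot": [0, 8.2, 0], "xyz": [0, 0, 0], "grip": -1}]}}

```text
time: 15.55
position: [0.5529, -0.3227, 0.2334]
tcp_rot: [[-0.041, -0.998, -0.038], [-0.697, 0.056, -0.715], [0.716, -0.003, -0.699]]
ft_force: [0.5, -1.7, -1.5]
gripper_width: 0.5
grasp_force: 34.9
```

```bash
cat >> h.py <<'E'
PEG={1:(.6378,-.0271),2:(.6287,.0523),3:(.6196,.1318),4:(.6105,.2113),5:(.6013,.2908)}
def place(i,up=0,off=.0036,back=.026,yaw=6.0,tilt=45):
    d=rz(yaw)@[0,1,0]; x,y=PEG[i]
    plan(np.array([x,y,.108-back+up])+d*off,toolR(180+yaw,tilt))
def snap(name,*boxes):
    ims=[]
    for n,x,y,w,h in boxes:
        ims.append(cv2.resize(optics.capture(n)[y:y+h,x:x+w],(400,400*h//w),interpolation=cv2.INTER_CUBIC))
    cv2.imwrite(f'pics/{name}.png',np.hstack(ims)[:,:,::-1])
E
python3 -c "
from h import *
place(1,up=.1)"
```

```text
rot [ 6.43 -0.7  -6.59] |9.2| shift [-24.04 -11.53 -14.9 ] target tcp [ 0.6388 -0.0367  0.1687] now [ 0.5529 -0.3227  0.2334] q [ 0.1   0.27 -0.67  0.95 -1.05 -0.84] t 15.6 g 0.50 F 34.9 [ 0.5 -1.7 -1.5]
```

{"method": "carry_out", "body": {"motion": [{"rot": [3.2, -0.35, -3.3], "xyz": [0, 0, 0], "grip": -1}, {"rot": [3.2, -0.35, -3.3], "xyz": [0, 0, 0], "grip": -1}, {"rot": [0, 0, 0], "xyz": [-4, -1.92, -2.48], "grip": -1}, {"rot": [0, 0, 0], "xyz": [-4, -1.92, -2.48], "grip": -1}, {"rot": [0, 0, 0], "xyz": [-4, -1.92, -2.48], "grip": -1}, {"rot": [0, 0, 0], "xyz": [-4, -1.92, -2.48], "grip": -1}, {"rot": [0, 0, 0], "xyz": [-4, -1.92, -2.48], "grip": -1}, {"rot": [0, 0, 0], "xyz": [-4, -1.92, -2.48], "grip": -1}]}}

```text
time: 16.35
position: [0.6375, -0.0407, 0.1696]
tcp_rot: [[0.074, -0.995, 0.069], [-0.708, -0.101, -0.699], [0.702, 0.003, -0.712]]
ft_force: [1.2, 0.3, -1.1]
gripper_width: 0.504
grasp_force: 34.9
```

{"method": "carry_out", "body": {"motion": [{"rot": [0, 0, 0], "xyz": [0, 0, 0], "grip": -1}, {"rot": [0, 0, 0], "xyz": [0, 0, 0], "grip": -1}]}}

```text
time: 16.55
position: [0.6375, -0.0413, 0.169]
tcp_rot: [[0.077, -0.995, 0.07], [-0.707, -0.103, -0.699], [0.703, 0.004, -0.711]]
ft_force: [-0.0, -0.4, -0.9]
gripper_width: 0.5
grasp_force: 34.9
```

```bash
python3 -c "
from h import *
place(1,up=.1)
snap('p6',('top',240,160,160,120),('scene',270,140,160,120))"
```

```text
rot [0.22 0.34 0.13] |0.4| shift [-0.33 -0.18 -0.29] target tcp [ 0.6388 -0.0367  0.1687] now [ 0.6375 -0.0413  0.169 ] q [ 0.57  0.45 -0.51  0.75 -1.16 -0.97] t 16.6 g 0.50 F 34.9 [-0.  -0.4 -0.9]
```

View pics/p6.png

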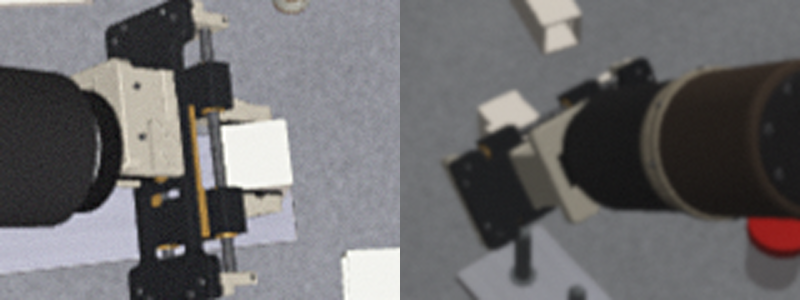

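The jar is upright in the gripper, its base up at about (258,155) in the top crop and (505,108) in the scene crop. I'll check that against the peg numerically.

```bash
python3 -c "
from h import *
s=manip.observe();p=s['position']+s['tcp_rot']@[0,0,manip.pinch_z];print('pinch',p)
for off in (0,.0036):
  c=p+[0,-off,.026]; print(proj('top',c),proj('scene',c))
print(ray('top',(240+258/2.5,160+155/2.5),p[2]+.026), ray('scene',(270+108/2.5,140+108/2.5),p[2]+.026))
"
```

```text
pinch [ 0.63543658 -0.03017789  0.18285247]
[[340.85822429 221.50810129]] [[318.27318042 192.91060673]]
[[342.98021232 221.49810578]] [[317.40234138 191.7844129 ]]
[ 0.63457219 -0.03414445  0.20885247] [ 0.63098681 -0.05897425  0.20885247]
```

{"method": "carry_out", "body": {"motion": [{"rot": [0.2, 0.3, 0.1], "xyz": [-0.35, -0.2, -0.3], "grip": -1}, {"rot": [0, 0, 0], "xyz": [-1.4, 0, 1.42], "grip": -1}, {"rot": [0, 0, 0], "xyz": [-1.4, 0, 1.42], "grip": -1}, {"rot": [0, 0, 0], "xyz": [-1.4, 0, 1.42], "grip": -1}, {"rot": [0, 0, 0], "xyz": [-1.4, 0, 1.42], "grip": -1}, {"rot": [0, 0, 0], "xyz": [-0.5, 0, 0.5], "grip": -1}, {"rot": [0, 0, 0], "xyz": [0, 0, 0], "grip": -1}]}}

```text
time: 17.35
position: [0.6382, -0.0395, 0.0816]
tcp_rot: [[0.074, -0.995, 0.071], [-0.703, -0.102, -0.704], [0.707, 0.002, -0.707]]
ft_force: [-1.4, 0.3, -0.6]
gripper_width: 0.497
grasp_force: 34.9
```

```bash
python3 -c "
from h import *
place(1,up=.0)"
```

```text
rot [ 0.17  0.   -0.01] |0.2| shift [-1.1  -0.09  0.72] target tcp [ 0.6388 -0.0367  0.0687] now [ 0.6382 -0.0395  0.0816] q [ 0.55  0.55 -0.59  0.83 -1.03 -1.11] t 17.4 g 0.50 F 34.9 [-1.4  0.3 -0.6]
```

{"method": "carry_out", "body": {"motion": [{"rot": [0, 0, 0], "xyz": [-0.5, 0, 0.35], "grip": -1}, {"rot": [0, 0, 0], "xyz": [-0.3, 0, 0.25], "grip": -1}, {"rot": [0, 0, 0], "xyz": [-0.15, 0, 0.15], "grip": -1}, {"rot": [0, 0, 0], "xyz": [0, 0, 0], "grip": -1}, {"rot": [0, 0, 0], "xyz": [0, 0, 0], "grip": -1}]}}

```text
time: 17.85
position: [0.6386, -0.037, 0.0701]
tcp_rot: [[0.074, -0.995, 0.073], [-0.704, -0.103, -0.703], [0.706, 0.001, -0.708]]
ft_force: [0.1, -0.3, -1.7]
gripper_width: 0.501
grasp_force: 34.9
```

{"method": "carry_out", "body": {"motion": [{"rot": [0, 0, 0], "xyz": [-0.15, 0, 0.15], "grip": -1}, {"rot": [0, 0, 0], "xyz": [0, 0, 0], "grip": -1}, {"rot": [0, 0, 0], "xyz": [0, 0, 0], "grip": -1}]}}

```text
time: 18.15
position: [0.6391, -0.037, 0.0687]
tcp_rot: [[0.073, -0.995, 0.074], [-0.703, -0.104, -0.703], [0.707, -0.0, -0.707]]
ft_force: [0.5, 1.2, 6.1]
gripper_width: 0.502
grasp_force: 35.0
```

{"method": "carry_out", "body": {"motion": [{"rot": [0, 0, 0], "xyz": [0, 0, 0], "grip": 0.5}, {"rot": [0, 0, 0], "xyz": [0, 0, 0], "grip": 0.5}, {"rot": [0, 0, 0], "xyz": [0, 0, 0], "grip": 0.5}, {"rot": [0, 0, 0], "xyz": [0, 0, -2], "grip": 0.5}, {"rot": [0, 0, 0], "xyz": [0, 0, -4], "grip": 0.6}, {"rot": [0, 0, 0], "xyz": [0, 0, -4], "grip": 0.6}, {"rot": [0, 0, 0], "xyz": [3, 0, -3], "grip": 0.6}, {"rot": [0, 0, 0], "xyz": [3, 0, -3], "grip": 0.6}]}}

```text
time: 18.95
position: [0.6311, 0.0341, 0.2241]
tcp_rot: [[0.076, -0.994, 0.072], [-0.703, -0.105, -0.703], [0.707, 0.003, -0.707]]
ft_force: [1.9, 0.3, 0.3]
gripper_width: 0.801
grasp_force: 0.0
```

```bash
python3 -c "
from h import *
jarpick('A',up=.17)
snap('p7',('top',300,200,240,180),('scene',250,110,160,120))"
```

```text
rot [  0.16 -89.95   3.57] |90.0| shift [ 16.96   7.98 -11.11] target tcp [ 0.561  -0.1681  0.1827] now [0.6311 0.0341 0.2241] q [ 0.69  0.43 -0.37  0.65 -1.33 -0.93] t 18.9 g 0.80 F 0.0 [1.9 0.3 0.3]
```

View pics/p7.png

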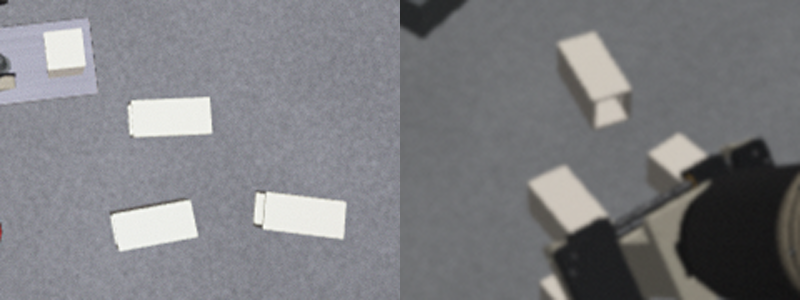

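Jar B is seated on peg 1, its base at about (65,50) in the left crop, and the other three jars look as before. Next is jar A.

{"method": "carry_out", "body": {"motion": [{"rot": [0, -8.18, 0.32], "xyz": [0, 0, 0], "grip": 0.6}, {"rot": [0, -8.18, 0.32], "xyz": [0, 0, 0], "grip": 0.6}, {"rot": [0, -8.18, 0.32], "xyz": [0, 0, 0], "grip": 0.6}, {"rot": [0, -8.18, 0.32], "xyz": [0, 0, 0], "grip": 0.6}, {"rot": [0, -8.18, 0.32], "xyz": [0, 0, 0], "grip": 0.6}, {"rot": [0, -8.18, 0.32], "xyz": [0, 0, 0], "grip": 0.6}]}}

```text
time: 19.65
position: [0.6318, 0.0338, 0.2245]
tcp_rot: [[0.075, -0.997, 0.008], [-0.994, -0.074, 0.079], [-0.078, -0.014, -0.997]]
ft_force: [0.1, -2.2, -1.1]
gripper_width: 0.798
grasp_force: 0.0
```

{"method": "carry_out", "body": {"motion": [{"rot": [0, -8.18, 0.32], "xyz": [0, 0, 0], "grip": 0.6}, {"rot": [0, -8.18, 0.32], "xyz": [0, 0, 0], "grip": 0.6}, {"rot": [0, -8.18, 0.32], "xyz": [0, 0, 0], "grip": 0.6}, {"rot": [0, -8.18, 0.32], "xyz": [0, 0, 0], "grip": 0.6}, {"rot": [0, -8.18, 0.32], "xyz": [0, 0, 0], "grip": 0.6}]}}

```text
time: 20.15
position: [0.6322, 0.0325, 0.2246]
tcp_rot: [[0.035, -0.999, -0.032], [-0.702, -0.047, 0.711], [-0.712, -0.002, -0.703]]
ft_force: [-0.5, -0.3, -2.0]
gripper_width: 0.799
grasp_force: 0.0
```

{"method": "carry_out", "body": {"motion": [{"rot": [0, 0, 0], "xyz": [2.83, 1.33, -1.85], "grip": 0.6}, {"rot": [0, 0, 0], "xyz": [2.83, 1.33, -1.85], "grip": 0.6}, {"rot": [0, 0, 0], "xyz": [2.83, 1.33, -1.85], "grip": 0.6}, {"rot": [0, 0, 0], "xyz": [2.83, 1.33, -1.85], "grip": 0.6}, {"rot": [0, 0, 0], "xyz": [2.83, 1.33, -1.85], "grip": 0.6}, {"rot": [0, 0, 0], "xyz": [2.83, 1.33, -1.85], "grip": 0.6}, {"rot": [0, 0, 0], "xyz": [0, 0, 0], "grip": 0.6}]}}

```text
time: 20.85
position: [0.5593, -0.1729, 0.1795]
tcp_rot: [[0.027, -0.999, -0.034], [-0.706, -0.044, 0.707], [-0.708, 0.005, -0.706]]
ft_force: [0.5, 0.6, 0.6]
gripper_width: 0.802
grasp_force: 0.0
```

```bash
cat >> h.py <<'E'
def jardiff():
    "per jar, fraction of changed pixels vs the first pictures (occlusion counts too)"
    for n in('top','scene'):
        a=cv2.imread(f'pics/{n}0.png').astype(int); b=optics.capture(n)[:,:,::-1].astype(int)
        for k,(x,y,yaw) in JY.items():
            c=rect(.044,.096)@rz(yaw).T+[x,y,.044]; m=np.zeros(a.shape[:2],np.uint8)
            cv2.fillConvexPoly(m,proj(n,c).round().astype(int),1)
            print(n,k,'%.2f'%(np.abs(a-b).max(2)[m>0]>40).mean(),end='; ')
    print()
E
python3 -c "
from h import *
jarpick('A'); jardiff()"
```

```text
rot [-0.01  0.07 -0.4 ] |0.4| shift [11.46 -0.2  12.12] target tcp [ 0.561  -0.1681  0.0127] now [ 0.5593 -0.1729  0.1795] q [-0.45  0.54  0.2  -0.67 -1.65  0.58] t 20.9 g 0.80 F 0.0 [0.5 0.6 0.6]
top A 0.00; top B 0.98; top C 0.00; top D 0.30; scene A 0.00; scene B 0.95; scene C 0.00; scene D 0.41;
```

{"method": "carry_out", "body": {"motion": [{"rot": [0, 0, 0], "xyz": [2.5, -0.1, 2.6], "grip": 0.6}, {"rot": [0, 0, 0], "xyz": [2.5, -0.1, 2.6], "grip": 0.6}, {"rot": [0, 0, 0], "xyz": [2.5, 0, 2.6], "grip": 0.6}, {"rot": [0, 0, 0], "xyz": [2, 0, 2.2], "grip": 0.6}, {"rot": [0, 0, 0], "xyz": [1.2, 0, 1.3], "grip": 0.6}, {"rot": [0, 0, 0], "xyz": [0.5, 0, 0.5], "grip": 0.6}, {"rot": [0, 0, 0], "xyz": [0, 0, 0], "grip": 0.6}, {"rot": [0, 0, 0], "xyz": [0, 0, 0], "grip": 0.6}]}}

```text
time: 21.75
position: [0.5637, -0.1649, 0.0204]
tcp_rot: [[0.035, -0.999, -0.034], [-0.706, -0.049, 0.706], [-0.707, -0.001, -0.707]]
ft_force: [-0.6, -0.1, -0.1]
gripper_width: 0.799
grasp_force: 0.0
```

```bash
python3 -c "
from h import *
jarpick('A'); jardiff()"
```

```text
rot [-0.04 -0.02  0.02] |0.1| shift [0.76 0.28 0.32] target tcp [ 0.561  -0.1681  0.0127] now [ 0.5637 -0.1649  0.0204] q [-0.44  0.72  0.1  -0.68 -1.43  0.75] t 21.8 g 0.80 F 0.0 [-0.6 -0.1 -0.1]
top A 0.00; top B 0.97; top C 0.01; top D 0.00; scene A 0.00; scene B 0.92; scene C 0.00; scene D 0.27;
```

{"method": "carry_out", "body": {"motion": [{"rot": [0, 0, 0], "xyz": [0.45, 0.2, 0.2], "grip": 0.6}, {"rot": [0, 0, 0], "xyz": [0.3, 0.1, 0.1], "grip": 0.6}, {"rot": [0, 0, 0], "xyz": [0, 0, 0], "grip": -1}, {"rot": [0, 0, 0], "xyz": [0, 0, 0], "grip": -1}, {"rot": [0, 0, 0], "xyz": [0, 0, 0], "grip": -1}, {"rot": [0, 0, 0], "xyz": [0, 0, 0], "grip": -1}, {"rot": [0, 0, 0], "xyz": [0, 0, 0], "grip": -1}, {"rot": [0, 0, 0], "xyz": [0, 0, 0], "grip": -1}]}}

```text
time: 22.65
position: [0.5601, -0.1679, 0.0116]
tcp_rot: [[0.034, -0.999, -0.035], [-0.706, -0.048, 0.707], [-0.708, 0.001, -0.707]]
ft_force: [0.8, -0.6, -0.5]
gripper_width: 0.498
grasp_force: 34.9
```

{"method": "carry_out", "body": {"motion": [{"rot": [0, 0, 0], "xyz": [0, 0, 0], "grip": -1}, {"rot": [0, 0, 0], "xyz": [-1, 0, -1], "grip": -1}, {"rot": [0, 0, 0], "xyz": [-2.5, 0, -2.5], "grip": -1}, {"rot": [0, 0, 0], "xyz": [-2.5, 0, -2.5], "grip": -1}, {"rot": [0, 0, 0], "xyz": [-2.5, 0, -2.5], "grip": -1}, {"rot": [0, 0, 0], "xyz": [-2.5, 0, -2.5], "grip": -1}, {"rot": [0, 0, 0], "xyz": [-2.5, 0, -2.5], "grip": -1}, {"rot": [0, 0, 0], "xyz": [-2, 0, -2], "grip": -1}]}}

```text
time: 23.45
position: [0.56, -0.1683, 0.2342]
tcp_rot: [[0.035, -0.999, -0.034], [-0.707, -0.049, 0.706], [-0.706, -0.001, -0.708]]
ft_force: [0.4, -0.2, -1.9]
gripper_width: 0.497
grasp_force: 34.9
```

{"method": "carry_out", "body": {"motion": [{"rot": [0, 8.2, 0], "xyz": [0, 0, 0], "grip": -1}, {"rot": [0, 8.2, 0], "xyz": [0, 0, 0], "grip": -1}, {"rot": [0, 8.2, 0], "xyz": [0, 0, 0], "grip": -1}, {"rot": [0, 8.2, 0], "xyz": [0, 0, 0], "grip": -1}, {"rot": [0, 8.2, 0], "xyz": [0, 0, 0], "grip": -1}, {"rot": [0, 8.2, 0], "xyz": [0, 0, 0], "grip": -1}]}}

```text
time: 24.05
position: [0.5608, -0.1678, 0.2335]
tcp_rot: [[0.048, -0.999, 0.008], [-0.996, -0.049, -0.077], [0.078, -0.004, -0.997]]
ft_force: [-1.2, -0.3, -1.9]
gripper_width: 0.502
grasp_force: 34.9
```

{"method": "carry_out", "body": {"motion": [{"rot": [0, 8.2, 0], "xyz": [0, 0, 0], "grip": -1}, {"rot": [0, 8.2, 0], "xyz": [0, 0, 0], "grip": -1}, {"rot": [0, 8.2, 0], "xyz": [0, 0, 0], "grip": -1}, {"rot": [0, 8.2, 0], "xyz": [0, 0, 0], "grip": -1}, {"rot": [0, 8.2, 0], "xyz": [0, 0, 0], "grip": -1}]}}

```text
time: 24.55
position: [0.5606, -0.1673, 0.233]
tcp_rot: [[0.032, -0.999, 0.039], [-0.701, -0.05, -0.712], [0.713, -0.004, -0.702]]
ft_force: [0.6, -1.0, -1.2]
gripper_width: 0.497
grasp_force: 34.9
```

```bash
python3 -c "
from h import *
place(2,up=.13); jardiff()"
```

```text
rot [ 2.06 -0.45 -2.38] |3.2| shift [-16.67  -9.07 -11.83] target tcp [0.6297 0.0427 0.1987] now [ 0.5606 -0.1673  0.233 ] q [ 0.42  0.25 -0.67  0.81 -1.16 -0.91] t 24.6 g 0.50 F 34.9 [ 0.6 -1.  -1.2]
top A 0.71; top B 0.95; top C 0.39; top D 0.00; scene A 0.93; scene B 0.92; scene C 0.00; scene D 0.93;
```

{"method": "carry_out", "body": {"motion": [{"rot": [2, -0.4, -2.4], "xyz": [0, 0, 0], "grip": -1}, {"rot": [0, 0, 0], "xyz": [-3.34, -1.82, -2.37], "grip": -1}, {"rot": [0, 0, 0], "xyz": [-3.34, -1.82, -2.37], "grip": -1}, {"rot": [0, 0, 0], "xyz": [-3.34, -1.82, -2.37], "grip": -1}, {"rot": [0, 0, 0], "xyz": [-3.34, -1.82, -2.37], "grip": -1}, {"rot": [0, 0, 0], "xyz": [-3.34, -1.82, -2.37], "grip": -1}, {"rot": [0, 0, 0], "xyz": [0, 0, 0], "grip": -1}, {"rot": [0, 0, 0], "xyz": [0, 0, 0], "grip": -1}]}}

```text
time: 25.45
position: [0.6301, 0.0431, 0.197]
tcp_rot: [[0.077, -0.995, 0.068], [-0.707, -0.102, -0.699], [0.703, 0.006, -0.711]]
ft_force: [-1.0, -0.6, -1.9]
gripper_width: 0.502
grasp_force: 34.9
```

```bash
python3 -c "
from h import *
place(2,up=.015,off=.003)
c=np.array(PEG[2]+(.234,));print(proj('top',c).round(1))
snap('p8',('top',240,160,160,120),('scene',250,140,160,120))"
```

```text
rot [0.32 0.35 0.15] |0.5| shift [-7.94  0.04  8.08] target tcp [0.6298 0.0421 0.0837] now [0.6301 0.0431 0.197 ] q [ 0.7   0.46 -0.39  0.65 -1.3  -0.96] t 25.4 g 0.50 F 34.9 [-1.  -0.6 -1.9]
[[291.  223.3]]
```

View pics/p8.png

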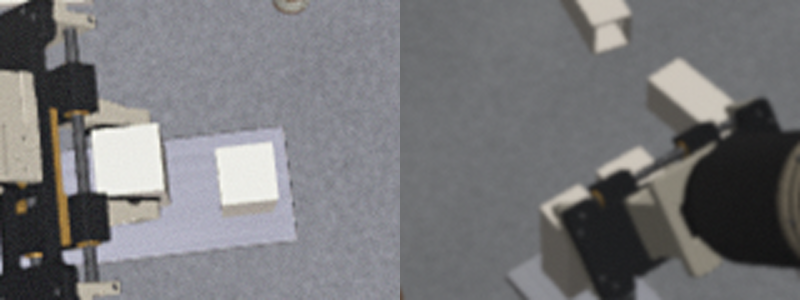

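The held jar's base is at (126,160) in the top crop, i.e. image (290,224) against a predicted (291,223), so it's in line with peg 2. Lowering.

{"method": "carry_out", "body": {"motion": [{"rot": [0.2, 0.3, 0.1], "xyz": [-1.4, 0, 1.42], "grip": -1}, {"rot": [0, 0, 0], "xyz": [-1.4, 0, 1.42], "grip": -1}, {"rot": [0, 0, 0], "xyz": [-1.4, 0, 1.42], "grip": -1}, {"rot": [0, 0, 0], "xyz": [-1.4, 0, 1.42], "grip": -1}, {"rot": [0, 0, 0], "xyz": [-1.4, 0, 1.42], "grip": -1}, {"rot": [0, 0, 0], "xyz": [-0.9, 0, 0.9], "grip": -1}, {"rot": [0, 0, 0], "xyz": [0, 0, 0], "grip": -1}, {"rot": [0, 0, 0], "xyz": [0, 0, 0], "grip": -1}]}}

```text
time: 26.35
position: [0.6298, 0.041, 0.0853]
tcp_rot: [[0.074, -0.995, 0.072], [-0.703, -0.103, -0.704], [0.707, 0.002, -0.707]]
ft_force: [-0.6, 0.6, -0.8]
gripper_width: 0.5
grasp_force: 34.9
```

```bash
python3 -c "
from h import *
place(2,off=.003)"
```

```text
rot [ 0.13 -0.03  0.  ] |0.1| shift [-1.25 -0.01  1.1 ] target tcp [0.6298 0.0421 0.0687] now [0.6298 0.041  0.0853] q [ 0.69  0.58 -0.5   0.72 -1.12 -1.11] t 26.4 g 0.50 F 34.9 [-0.6  0.6 -0.8]
```

{"method": "carry_out", "body": {"motion": [{"rot": [0, 0, 0], "xyz": [-0.6, 0, 0.55], "grip": -1}, {"rot": [0, 0, 0], "xyz": [-0.3, 0, 0.3], "grip": -1}, {"rot": [0, 0, 0], "xyz": [-0.2, 0, 0.2], "grip": -1}, {"rot": [0, 0, 0], "xyz": [-0.1, 0, 0.1], "grip": -1}, {"rot": [0, 0, 0], "xyz": [0, 0, 0], "grip": -1}, {"rot": [0, 0, 0], "xyz": [0, 0, 0], "grip": -1}]}}

```text
time: 26.95
position: [0.6297, 0.0418, 0.069]
tcp_rot: [[0.074, -0.995, 0.073], [-0.702, -0.104, -0.705], [0.709, 0.002, -0.706]]
ft_force: [-2.1, -0.7, 5.6]
gripper_width: 0.501
grasp_force: 35.0
```

{"method": "carry_out", "body": {"motion": [{"rot": [0, 0, 0], "xyz": [0, 0, 0], "grip": 0.5}, {"rot": [0, 0, 0], "xyz": [0, 0, 0], "grip": 0.5}, {"rot": [0, 0, 0], "xyz": [0, 0, 0], "grip": 0.5}, {"rot": [0, 0, 0], "xyz": [0, 0, -2], "grip": 0.5}, {"rot": [0, 0, 0], "xyz": [0, 0, -4], "grip": 0.6}, {"rot": [0, 0, 0], "xyz": [0, 0, -4], "grip": 0.6}, {"rot": [0, 0, 0], "xyz": [3, 0, -3], "grip": 0.6}, {"rot": [0, 0, 0], "xyz": [3, 0, -3], "grip": 0.6}]}}

```text
time: 27.75
position: [0.6223, 0.1133, 0.2242]
tcp_rot: [[0.077, -0.994, 0.072], [-0.702, -0.105, -0.704], [0.708, 0.003, -0.706]]
ft_force: [0.1, 0.0, -0.1]
gripper_width: 0.799
grasp_force: 0.0
```

```bash
python3 -c "
from h import *
jarpick('D',up=.17);jardiff()
snap('p9',('top',260,200,240,180),('scene',250,110,160,120))"
```

```text
rot [  0.21 -89.68  14.35] |90.8| shift [ 35.18  12.71 -29.31] target tcp [ 0.4413 -0.3241  0.1827] now [0.6223 0.1133 0.2242] q [ 0.8   0.48 -0.28  0.58 -1.42 -0.96] t 27.8 g 0.80 F 0.0 [ 0.1  0.  -0.1]
top A 0.96; top B 0.97; top C 0.00; top D 0.00; scene A 0.93; scene B 0.91; scene C 0.00; scene D 0.00;
```

View pics/p9.png

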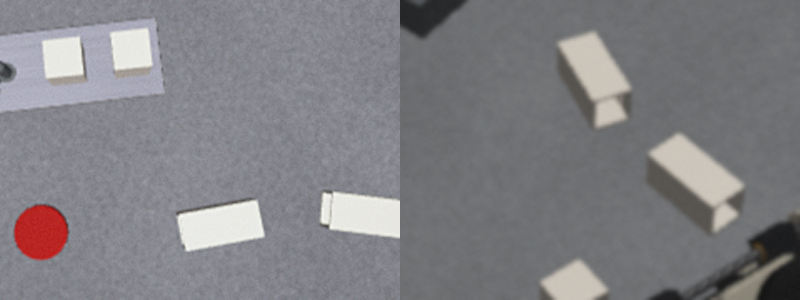

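Jars A and B are both seated, at about (63,57) and (131,48) in the left crop, and C and D haven't moved. Next is jar D.

{"method": "carry_out", "body": {"motion": [{"rot": [0, -8.15, 1.3], "xyz": [0, 0, 0], "grip": 0.6}, {"rot": [0, -8.15, 1.3], "xyz": [0, 0, 0], "grip": 0.6}, {"rot": [0, -8.15, 1.3], "xyz": [0, 0, 0], "grip": 0.6}, {"rot": [0, -8.15, 1.3], "xyz": [0, 0, 0], "grip": 0.6}, {"rot": [0, -8.15, 1.3], "xyz": [0, 0, 0], "grip": 0.6}, {"rot": [0, -8.15, 1.3], "xyz": [0, 0, 0], "grip": 0.6}]}}

```text
time: 28.55
position: [0.6224, 0.1125, 0.223]
tcp_rot: [[-0.017, -0.999, 0.046], [-0.997, 0.021, 0.075], [-0.076, -0.045, -0.996]]
ft_force: [-0.2, -1.1, -0.7]
gripper_width: 0.803
grasp_force: 0.0
```

{"method": "carry_out", "body": {"motion": [{"rot": [0, -8.15, 1.3], "xyz": [0, 0, 0], "grip": 0.6}, {"rot": [0, -8.15, 1.3], "xyz": [0, 0, 0], "grip": 0.6}, {"rot": [0, -8.15, 1.3], "xyz": [0, 0, 0], "grip": 0.6}, {"rot": [0, -8.15, 1.3], "xyz": [0, 0, 0], "grip": 0.6}, {"rot": [0, -8.15, 1.3], "xyz": [0, 0, 0], "grip": 0.6}]}}

```text
time: 29.05
position: [0.623, 0.112, 0.2237]
tcp_rot: [[-0.087, -0.992, 0.086], [-0.697, 0.123, 0.706], [-0.711, 0.001, -0.703]]
ft_force: [-0.5, -0.5, -1.5]
gripper_width: 0.799
grasp_force: 0.0
```

{"method": "carry_out", "body": {"motion": [{"rot": [0, 0, 0], "xyz": [3.2, 1.16, -2.66], "grip": 0.6}, {"rot": [0, 0, 0], "xyz": [3.2, 1.16, -2.66], "grip": 0.6}, {"rot": [0, 0, 0], "xyz": [3.2, 1.16, -2.66], "grip": 0.6}, {"rot": [0, 0, 0], "xyz": [3.2, 1.16, -2.66], "grip": 0.6}, {"rot": [0, 0, 0], "xyz": [3.2, 1.16, -2.66], "grip": 0.6}, {"rot": [0, 0, 0], "xyz": [3.2, 1.16, -2.66], "grip": 0.6}]}}

```text
time: 29.65
position: [0.5219, -0.1274, 0.1991]
tcp_rot: [[-0.09, -0.993, 0.083], [-0.701, 0.122, 0.703], [-0.708, 0.005, -0.706]]
ft_force: [0.9, 0.4, -0.2]
gripper_width: 0.802
grasp_force: 0.0
```

{"method": "carry_out", "body": {"motion": [{"rot": [0, 0, 0], "xyz": [3.2, 1.16, -2.66], "grip": 0.6}, {"rot": [0, 0, 0], "xyz": [3.2, 1.16, -2.66], "grip": 0.6}, {"rot": [0, 0, 0], "xyz": [3.2, 1.16, -2.66], "grip": 0.6}, {"rot": [0, 0, 0], "xyz": [3.2, 1.16, -2.66], "grip": 0.6}, {"rot": [0, 0, 0], "xyz": [3.2, 1.16, -2.66], "grip": 0.6}, {"rot": [0, 0, 0], "xyz": [0, 0, 0], "grip": 0.6}, {"rot": [0, 0, 0], "xyz": [0, 0, 0], "grip": 0.6}]}}

```text
time: 30.35
position: [0.4398, -0.3253, 0.1797]
tcp_rot: [[-0.091, -0.992, 0.084], [-0.7, 0.124, 0.704], [-0.709, 0.005, -0.705]]
ft_force: [0.5, 0.0, 0.7]
gripper_width: 0.796
grasp_force: 0.0
```

```bash
python3 -c "
from h import *
jarpick('D');jardiff()"
```

```text
rot [ 0.07  0.14 -0.36] |0.4| shift [11.71 -0.13 11.9 ] target tcp [ 0.4413 -0.3241  0.0127] now [ 0.4398 -0.3253  0.1797] q [-0.75  0.54  0.17 -0.62 -1.71  0.7 ] t 30.4 g 0.80 F 0.0 [0.5 0.  0.7]
top A 0.97; top B 0.98; top C 0.00; top D 0.00; scene A 0.95; scene B 0.94; scene C 0.00; scene D 0.00;
```

{"method": "carry_out", "body": {"motion": [{"rot": [0, 0, 0], "xyz": [2.5, -0.1, 2.55], "grip": 0.6}, {"rot": [0, 0, 0], "xyz": [2.5, -0.1, 2.55], "grip": 0.6}, {"rot": [0, 0, 0], "xyz": [2.5, 0, 2.55], "grip": 0.6}, {"rot": [0, 0, 0], "xyz": [2, 0, 2.1], "grip": 0.6}, {"rot": [0, 0, 0], "xyz": [1.2, 0, 1.2], "grip": 0.6}, {"rot": [0, 0, 0], "xyz": [0.5, 0, 0.5], "grip": 0.6}, {"rot": [0, 0, 0], "xyz": [0, 0, 0], "grip": 0.6}, {"rot": [0, 0, 0], "xyz": [0, 0, 0], "grip": 0.6}]}}

```text
time: 31.25
position: [0.4433, -0.3237, 0.0227]
tcp_rot: [[-0.086, -0.993, 0.085], [-0.703, 0.12, 0.701], [-0.706, 0.001, -0.708]]
ft_force: [1.2, -0.3, 0.7]
gripper_width: 0.796
grasp_force: 0.0
```

```bash
python3 -c "
from h import *
jarpick('D');jardiff()"
```

```text
rot [ 0.02 -0.08 -0.03] |0.1| shift [0.76 0.19 0.66] target tcp [ 0.4413 -0.3241  0.0127] now [ 0.4433 -0.3237  0.0227] q [-0.74  0.71  0.08 -0.61 -1.48  0.85] t 31.2 g 0.80 F 0.0 [ 1.2 -0.3  0.7]
top A 0.97; top B 0.98; top C 0.00; top D 0.00; scene A 0.94; scene B 0.94; scene C 0.00; scene D 0.00;
```

{"method": "carry_out", "body": {"motion": [{"rot": [0, 0, 0], "xyz": [0.4, 0.1, 0.3], "grip": 0.6}, {"rot": [0, 0, 0], "xyz": [0.35, 0.1, 0.3], "grip": 0.6}, {"rot": [0, 0, 0], "xyz": [0, 0, 0], "grip": -1}, {"rot": [0, 0, 0], "xyz": [0, 0, 0], "grip": -1}, {"rot": [0, 0, 0], "xyz": [0, 0, 0], "grip": -1}, {"rot": [0, 0, 0], "xyz": [0, 0, 0], "grip": -1}, {"rot": [0, 0, 0], "xyz": [0, 0, 0], "grip": -1}, {"rot": [0, 0, 0], "xyz": [0, 0, 0], "grip": -1}]}}

```text
time: 32.15
position: [0.4406, -0.3241, 0.012]
tcp_rot: [[-0.087, -0.993, 0.084], [-0.702, 0.121, 0.702], [-0.707, 0.002, -0.707]]
ft_force: [0.6, 0.3, -0.1]
gripper_width: 0.5
grasp_force: 34.9
```

{"method": "carry_out", "body": {"motion": [{"rot": [0, 0, 0], "xyz": [0, 0, 0], "grip": -1}, {"rot": [0, 0, 0], "xyz": [-1, 0, -1], "grip": -1}, {"rot": [0, 0, 0], "xyz": [-2.5, 0, -2.5], "grip": -1}, {"rot": [0, 0, 0], "xyz": [-2.5, 0, -2.5], "grip": -1}, {"rot": [0, 0, 0], "xyz": [-2.5, 0, -2.5], "grip": -1}, {"rot": [0, 0, 0], "xyz": [-2.5, 0, -2.5], "grip": -1}, {"rot": [0, 0, 0], "xyz": [-2.5, 0, -2.5], "grip": -1}, {"rot": [0, 0, 0], "xyz": [-2, 0, -2], "grip": -1}]}}

```text
time: 32.95
position: [0.4407, -0.3242, 0.2345]
tcp_rot: [[-0.086, -0.993, 0.085], [-0.703, 0.12, 0.701], [-0.706, 0.0, -0.709]]
ft_force: [0.8, -0.3, -1.5]
gripper_width: 0.5
grasp_force: 34.9
```

{"method": "carry_out", "body": {"motion": [{"rot": [0, 8.2, 0], "xyz": [0, 0, 0], "grip": -1}, {"rot": [0, 8.2, 0], "xyz": [0, 0, 0], "grip": -1}, {"rot": [0, 8.2, 0], "xyz": [0, 0, 0], "grip": -1}, {"rot": [0, 8.2, 0], "xyz": [0, 0, 0], "grip": -1}, {"rot": [0, 8.2, 0], "xyz": [0, 0, 0], "grip": -1}, {"rot": [0, 8.2, 0], "xyz": [0, 0, 0], "grip": -1}]}}

```text
time: 33.55
position: [0.4417, -0.324, 0.2337]
tcp_rot: [[-0.12, -0.993, -0.006], [-0.99, 0.12, -0.079], [0.079, -0.003, -0.997]]
ft_force: [-0.7, -1.1, -1.0]
gripper_width: 0.501
grasp_force: 34.9
```

{"method": "carry_out", "body": {"motion": [{"rot": [0, 8.2, 0], "xyz": [0, 0, 0], "grip": -1}, {"rot": [0, 8.2, 0], "xyz": [0, 0, 0], "grip": -1}, {"rot": [0, 8.2, 0], "xyz": [0, 0, 0], "grip": -1}, {"rot": [0, 8.2, 0], "xyz": [0, 0, 0], "grip": -1}, {"rot": [0, 8.2, 0], "xyz": [0, 0, 0], "grip": -1}]}}

```text
time: 34.05
position: [0.4414, -0.3233, 0.2332]
tcp_rot: [[-0.086, -0.993, -0.082], [-0.696, 0.119, -0.709], [0.713, -0.004, -0.701]]
ft_force: [-0.1, -1.0, -1.0]
gripper_width: 0.499
grasp_force: 34.9
```

```bash
python3 -c "
from h import *
place(3,up=.13,off=.003); jardiff()"
```

```text
rot [ 8.95 -0.53 -9.16] |12.8| shift [-32.4  -22.48 -27.52] target tcp [0.6207 0.1216 0.1987] now [ 0.4414 -0.3233  0.2332] q [ 0.13  0.12 -0.85  0.91 -1.07 -0.9 ] t 34.0 g 0.50 F 34.9 [-0.1 -1.  -1. ]
top A 0.95; top B 0.98; top C 1.00; top D 0.99; scene A 0.94; scene B 0.93; scene C 0.00; scene D 0.92;
```

{"method": "carry_out", "body": {"motion": [{"rot": [4.5, -0.25, -4.6], "xyz": [0, 0, 0], "grip": -1}, {"rot": [4.5, -0.25, -4.6], "xyz": [0, 0, 0], "grip": -1}, {"rot": [0, 0, 0], "xyz": [-2.7, -1.87, -2.29], "grip": -1}, {"rot": [0, 0, 0], "xyz": [-2.7, -1.87, -2.29], "grip": -1}, {"rot": [0, 0, 0], "xyz": [-2.7, -1.87, -2.29], "grip": -1}, {"rot": [0, 0, 0], "xyz": [-2.7, -1.87, -2.29], "grip": -1}, {"rot": [0, 0, 0], "xyz": [-2.7, -1.87, -2.29], "grip": -1}, {"rot": [0, 0, 0], "xyz": [-2.7, -1.87, -2.29], "grip": -1}]}}

```text
time: 34.95
position: [0.531, -0.1002, 0.2154]
tcp_rot: [[0.075, -0.995, 0.07], [-0.709, -0.102, -0.698], [0.701, 0.002, -0.713]]
ft_force: [0.5, -1.3, 0.4]
gripper_width: 0.497
grasp_force: 34.9
```

{"method": "carry_out", "body": {"motion": [{"rot": [0, 0, 0], "xyz": [-2.7, -1.87, -2.29], "grip": -1}, {"rot": [0, 0, 0], "xyz": [-2.7, -1.87, -2.29], "grip": -1}, {"rot": [0, 0, 0], "xyz": [-2.7, -1.87, -2.29], "grip": -1}, {"rot": [0, 0, 0], "xyz": [-2.7, -1.87, -2.29], "grip": -1}, {"rot": [0, 0, 0], "xyz": [-2.7, -1.87, -2.29], "grip": -1}, {"rot": [0, 0, 0], "xyz": [-2.7, -1.87, -2.29], "grip": -1}, {"rot": [0, 0, 0], "xyz": [0, 0, 0], "grip": -1}, {"rot": [0, 0, 0], "xyz": [0, 0, 0], "grip": -1}]}}

```text
time: 35.75
position: [0.6202, 0.1211, 0.1978]
tcp_rot: [[0.077, -0.995, 0.069], [-0.708, -0.103, -0.698], [0.702, 0.005, -0.712]]
ft_force: [0.3, -0.3, -1.4]
gripper_width: 0.5
grasp_force: 34.9
```

```bash
python3 -c "
from h import *
place(3,up=.0,off=.003);jardiff()
c=np.array(PEG[3]+(.235,));print(proj('top',c).round(1))
b=optics.capture('top');m=(b.min(2)>205).astype(np.uint8)
n,l,st,ce=cv2.connectedComponentsWithStats(m)
print([(st[i].tolist(),ce[i].round(1).tolist()) for i in range(1,n) if st[i,4]>150 and 180<ce[i][1]<360 and 200<ce[i][0]<520])"
```

```text
rot [0.24 0.42 0.13] |0.5| shift [-9.16 -0.05  9.1 ] target tcp [0.6207 0.1216 0.0687] now [0.6202 0.1211 0.1978] q [ 0.8   0.5  -0.29  0.58 -1.38 -0.99] t 35.8 g 0.50 F 34.9 [ 0.3 -0.3 -1.4]
top A 0.96; top B 0.97; top C 0.00; top D 0.97; scene A 0.93; scene B 0.91; scene C 0.00; scene D 0.89; 
[[242.7 228.9]]
[([231, 216, 28, 28, 682], [244.2, 230.0]), ([326, 217, 25, 25, 508], [338.5, 228.8]), ([285, 222, 25, 25, 510], [297.1, 233.9]), ([367, 321, 51, 29, 1056], [392.0, 335.0])]
```

The jar's base blob is at (244,230) against a predicted (243,229), in line with peg 3. Lowering.

{"method": "carry_out", "body": {"motion": [{"rot": [0.2, 0.3, 0.1], "xyz": [-1.4, 0, 1.42], "grip": -1}, {"rot": [0, 0, 0], "xyz": [-1.4, 0, 1.42], "grip": -1}, {"rot": [0, 0, 0], "xyz": [-1.4, 0, 1.42], "grip": -1}, {"rot": [0, 0, 0], "xyz": [-1.4, 0, 1.42], "grip": -1}, {"rot": [0, 0, 0], "xyz": [-1.4, 0, 1.42], "grip": -1}, {"rot": [0, 0, 0], "xyz": [-0.9, 0, 0.9], "grip": -1}, {"rot": [0, 0, 0], "xyz": [0, 0, 0], "grip": -1}, {"rot": [0, 0, 0], "xyz": [0, 0, 0], "grip": -1}]}}

```text
time: 36.7
position: [0.6203, 0.1197, 0.0863]
tcp_rot: [[0.074, -0.995, 0.074], [-0.704, -0.104, -0.703], [0.707, 0.0, -0.708]]
ft_force: [0.0, 0.3, -0.8]
gripper_width: 0.504
grasp_force: 34.9
```

```bash
python3 -c "
from h import *
place(3,off=.003);jardiff()"
```

```text
rot [0.01 0.05 0.  ] |0.0| shift [-1.37 -0.06  1.11] target tcp [0.6207 0.1216 0.0687] now [0.6203 0.1197 0.0863] q [ 0.8   0.62 -0.39  0.62 -1.2  -1.12] t 36.7 g 0.50 F 34.9 [ 0.   0.3 -0.8]
top A 0.96; top B 0.97; top C 0.00; top D 0.97; scene A 0.93; scene B 0.92; scene C 0.00; scene D 0.89;
```

{"method": "carry_out", "body": {"motion": [{"rot": [0, 0, 0], "xyz": [-0.65, 0, 0.5], "grip": -1}, {"rot": [0, 0, 0], "xyz": [-0.35, 0, 0.3], "grip": -1}, {"rot": [0, 0, 0], "xyz": [-0.25, 0, 0.25], "grip": -1}, {"rot": [0, 0, 0], "xyz": [-0.1, 0, 0.1], "grip": -1}, {"rot": [0, 0, 0], "xyz": [0, 0, 0], "grip": -1}, {"rot": [0, 0, 0], "xyz": [0, 0, 0], "grip": -1}]}}

```text
time: 37.4
position: [0.6202, 0.1214, 0.0696]
tcp_rot: [[0.074, -0.994, 0.075], [-0.702, -0.105, -0.704], [0.708, -0.0, -0.706]]
ft_force: [-4.2, 3.5, 10.1]
gripper_width: 0.499
grasp_force: 35.0
```

{"method": "carry_out", "body": {"motion": [{"rot": [0, 0, 0], "xyz": [0, 0, 0], "grip": 0.5}, {"rot": [0, 0, 0], "xyz": [0, 0, 0], "grip": 0.5}, {"rot": [0, 0, 0], "xyz": [0, 0, 0], "grip": 0.5}, {"rot": [0, 0, 0], "xyz": [0, 0, -2], "grip": 0.5}, {"rot": [0, 0, 0], "xyz": [0, 0, -4], "grip": 0.6}, {"rot": [0, 0, 0], "xyz": [0, 0, -4], "grip": 0.6}, {"rot": [0, 0, 0], "xyz": [3, 0, -3], "grip": 0.6}, {"rot": [0, 0, 0], "xyz": [3, 0, -3], "grip": 0.6}]}}

```text
time: 38.2
position: [0.6123, 0.1924, 0.2241]
tcp_rot: [[0.076, -0.994, 0.073], [-0.703, -0.106, -0.704], [0.707, 0.002, -0.707]]
ft_force: [0.2, 1.4, 0.6]
gripper_width: 0.802
grasp_force: 0.0
```

```bash
python3 -c "
from h import *
jarpick('C',up=.17);jardiff()
snap('p10',('top',200,180,240,180),('scene',280,130,160,120))"
```

```text
rot [  0.13 -89.98  -4.36] |90.1| shift [ 24.17  23.6  -18.31] target tcp [ 0.432  -0.1444  0.1827] now [0.6123 0.1924 0.2241] q [ 0.89  0.54 -0.16  0.52 -1.5  -0.99] t 38.2 g 0.80 F 0.0 [0.2 1.4 0.6]
top A 0.96; top B 0.98; top C 0.00; top D 0.98; scene A 0.93; scene B 0.92; scene C 0.00; scene D 0.90;
```

View pics/p10.png

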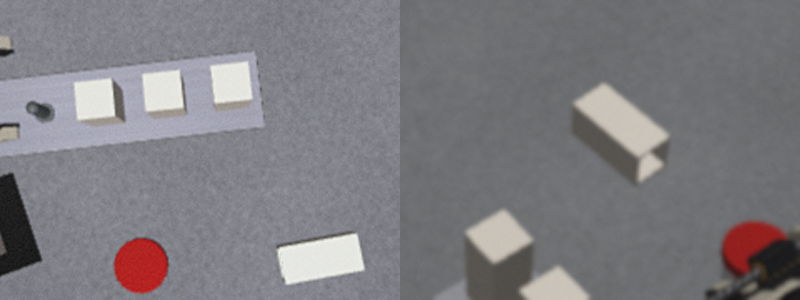

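Three jars are seated, at about (97,100), (163,92) and (231,84) in the left crop. Jar C is still at its measured place. Picking C.

{"method": "carry_out", "body": {"motion": [{"rot": [0, -8.18, -0.4], "xyz": [0, 0, 0], "grip": 0.6}, {"rot": [0, -8.18, -0.4], "xyz": [0, 0, 0], "grip": 0.6}, {"rot": [0, -8.18, -0.4], "xyz": [0, 0, 0], "grip": 0.6}, {"rot": [0, -8.18, -0.4], "xyz": [0, 0, 0], "grip": 0.6}, {"rot": [0, -8.18, -0.4], "xyz": [0, 0, 0], "grip": 0.6}, {"rot": [0, -8.18, -0.4], "xyz": [0, 0, 0], "grip": 0.6}]}}

```text
time: 39.0
position: [0.6124, 0.1918, 0.2231]
tcp_rot: [[0.141, -0.99, -0.025], [-0.987, -0.143, 0.075], [-0.078, 0.014, -0.997]]
ft_force: [-0.3, -1.2, -0.5]
gripper_width: 0.798
grasp_force: 0.0
```

{"method": "carry_out", "body": {"motion": [{"rot": [0, -8.18, -0.4], "xyz": [0, 0, 0], "grip": 0.6}, {"rot": [0, -8.18, -0.4], "xyz": [0, 0, 0], "grip": 0.6}, {"rot": [0, -8.18, -0.4], "xyz": [0, 0, 0], "grip": 0.6}, {"rot": [0, -8.18, -0.4], "xyz": [0, 0, 0], "grip": 0.6}, {"rot": [0, -8.18, -0.4], "xyz": [0, 0, 0], "grip": 0.6}]}}

```text
time: 39.5
position: [0.6131, 0.1913, 0.2236]
tcp_rot: [[0.121, -0.985, -0.122], [-0.691, -0.172, 0.702], [-0.712, -0.001, -0.702]]
ft_force: [-0.4, -0.8, -0.9]
gripper_width: 0.803
grasp_force: 0.0
```

{"method": "carry_out", "body": {"motion": [{"rot": [0, 0, 0], "xyz": [2.42, 2.36, -1.83], "grip": 0.6}, {"rot": [0, 0, 0], "xyz": [2.42, 2.36, -1.83], "grip": 0.6}, {"rot": [0, 0, 0], "xyz": [2.42, 2.36, -1.83], "grip": 0.6}, {"rot": [0, 0, 0], "xyz": [2.42, 2.36, -1.83], "grip": 0.6}, {"rot": [0, 0, 0], "xyz": [2.42, 2.36, -1.83], "grip": 0.6}]}}

```text
time: 40.0
position: [0.5208, 0.0219, 0.2009]
tcp_rot: [[0.119, -0.985, -0.124], [-0.695, -0.172, 0.698], [-0.709, 0.004, -0.706]]
ft_force: [0.7, -0.5, -1.2]
gripper_width: 0.804
grasp_force: 0.0
```

{"method": "carry_out", "body": {"motion": [{"rot": [0, 0, 0], "xyz": [2.42, 2.36, -1.83], "grip": 0.6}, {"rot": [0, 0, 0], "xyz": [2.42, 2.36, -1.83], "grip": 0.6}, {"rot": [0, 0, 0], "xyz": [2.42, 2.36, -1.83], "grip": 0.6}, {"rot": [0, 0, 0], "xyz": [2.42, 2.36, -1.83], "grip": 0.6}, {"rot": [0, 0, 0], "xyz": [2.42, 2.36, -1.83], "grip": 0.6}, {"rot": [0, 0, 0], "xyz": [0, 0, 0], "grip": 0.6}, {"rot": [0, 0, 0], "xyz": [0, 0, 0], "grip": 0.6}]}}

```text
time: 40.7
position: [0.4314, -0.1456, 0.1802]
tcp_rot: [[0.118, -0.985, -0.123], [-0.695, -0.17, 0.699], [-0.709, 0.003, -0.705]]
ft_force: [-0.2, 0.9, 0.1]
gripper_width: 0.796
grasp_force: 0.0
```

```bash
python3 -c "
from h import *
jarpick('C');jardiff()"
```

```text
rot [-0.01  0.18 -0.26] |0.3| shift [11.77 -0.08 11.92] target tcp [ 0.432  -0.1444  0.0127] now [ 0.4314 -0.1456  0.1802] q [-0.46  0.41 -0.04 -0.61 -1.64  0.75] t 40.7 g 0.80 F 0.0 [-0.2  0.9  0.1]
top A 0.96; top B 0.98; top C 0.03; top D 0.96; scene A 0.95; scene B 0.94; scene C 0.00; scene D 0.94;
```

{"method": "carry_out", "body": {"motion": [{"rot": [0, 0, 0], "xyz": [2.5, -0.1, 2.55], "grip": 0.6}, {"rot": [0, 0, 0], "xyz": [2.5, 0, 2.55], "grip": 0.6}, {"rot": [0, 0, 0], "xyz": [2.5, 0, 2.55], "grip": 0.6}, {"rot": [0, 0, 0], "xyz": [2, 0, 2.1], "grip": 0.6}, {"rot": [0, 0, 0], "xyz": [1.2, 0, 1.2], "grip": 0.6}, {"rot": [0, 0, 0], "xyz": [0.5, 0, 0.5], "grip": 0.6}, {"rot": [0, 0, 0], "xyz": [0, 0, 0], "grip": 0.6}, {"rot": [0, 0, 0], "xyz": [0, 0, 0], "grip": 0.6}]}}

```text
time: 41.6
position: [0.4335, -0.1434, 0.0224]
tcp_rot: [[0.123, -0.985, -0.122], [-0.696, -0.174, 0.696], [-0.707, -0.001, -0.707]]
ft_force: [0.2, -0.3, 0.4]
gripper_width: 0.801
grasp_force: 0.0
```

```bash
python3 -c "
from h import *
jarpick('C');jardiff()"
```

```text
rot [-0.04 -0.    0.03] |0.0| shift [0.73 0.16 0.63] target tcp [ 0.432  -0.1444  0.0127] now [ 0.4335 -0.1434  0.0224] q [-0.45  0.62 -0.14 -0.62 -1.39  0.93] t 41.6 g 0.80 F 0.0 [ 0.2 -0.3  0.4]
top A 0.96; top B 0.96; top C 0.00; top D 0.98; scene A 0.94; scene B 0.93; scene C 0.00; scene D 0.92;
```

{"method": "carry_out", "body": {"motion": [{"rot": [0, 0, 0], "xyz": [0.4, 0.1, 0.3], "grip": 0.6}, {"rot": [0, 0, 0], "xyz": [0.33, 0.1, 0.3], "grip": 0.6}, {"rot": [0, 0, 0], "xyz": [0, 0, 0], "grip": -1}, {"rot": [0, 0, 0], "xyz": [0, 0, 0], "grip": -1}, {"rot": [0, 0, 0], "xyz": [0, 0, 0], "grip": -1}, {"rot": [0, 0, 0], "xyz": [0, 0, 0], "grip": -1}, {"rot": [0, 0, 0], "xyz": [0, 0, 0], "grip": -1}, {"rot": [0, 0, 0], "xyz": [0, 0, 0], "grip": -1}]}}

```text
time: 42.5
position: [0.4312, -0.1445, 0.012]
tcp_rot: [[0.122, -0.985, -0.123], [-0.696, -0.173, 0.697], [-0.708, 0.0, -0.707]]
ft_force: [0.5, 0.1, 0.6]
gripper_width: 0.499
grasp_force: 34.9
```

{"method": "carry_out", "body": {"motion": [{"rot": [0, 0, 0], "xyz": [0, 0, 0], "grip": -1}, {"rot": [0, 0, 0], "xyz": [-1, 0, -1], "grip": -1}, {"rot": [0, 0, 0], "xyz": [-2.5, -1.5, -2.5], "grip": -1}, {"rot": [0, 0, 0], "xyz": [-2.5, -1.5, -2.5], "grip": -1}, {"rot": [0, 0, 0], "xyz": [-2.5, -1.5, -2.5], "grip": -1}, {"rot": [0, 0, 0], "xyz": [-2.5, -1.5, -2.5], "grip": -1}, {"rot": [0, 0, 0], "xyz": [-2.5, -1.5, -2.5], "grip": -1}, {"rot": [0, 0, 0], "xyz": [-2, -1.5, -2], "grip": -1}]}}

```text
time: 43.3
position: [0.5199, -0.1291, 0.2344]
tcp_rot: [[0.123, -0.985, -0.122], [-0.697, -0.174, 0.696], [-0.707, -0.001, -0.708]]
ft_force: [-0.0, -0.0, -3.3]
gripper_width: 0.504
grasp_force: 34.9
```

{"method": "carry_out", "body": {"motion": [{"rot": [0, 8.2, 0], "xyz": [0, 0, 0], "grip": -1}, {"rot": [0, 8.2, 0], "xyz": [0, 0, 0], "grip": -1}, {"rot": [0, 8.2, 0], "xyz": [0, 0, 0], "grip": -1}, {"rot": [0, 8.2, 0], "xyz": [0, 0, 0], "grip": -1}, {"rot": [0, 8.2, 0], "xyz": [0, 0, 0], "grip": -1}, {"rot": [0, 8.2, 0], "xyz": [0, 0, 0], "grip": -1}]}}

```text
time: 43.9
position: [0.5201, -0.1287, 0.2334]
tcp_rot: [[0.173, -0.985, 0.017], [-0.982, -0.173, -0.076], [0.077, -0.004, -0.997]]
ft_force: [-1.0, -1.5, -1.6]
gripper_width: 0.497
grasp_force: 34.9
```

{"method": "carry_out", "body": {"motion": [{"rot": [0, 8.2, 0], "xyz": [0, 0, 0], "grip": -1}, {"rot": [0, 8.2, 0], "xyz": [0, 0, 0], "grip": -1}, {"rot": [0, 8.2, 0], "xyz": [0, 0, 0], "grip": -1}, {"rot": [0, 8.2, 0], "xyz": [0, 0, 0], "grip": -1}, {"rot": [0, 8.2, 0], "xyz": [0, 0, 0], "grip": -1}]}}

```text
time: 44.4
position: [0.5198, -0.1284, 0.233]
tcp_rot: [[0.119, -0.985, 0.128], [-0.691, -0.175, -0.701], [0.712, -0.005, -0.702]]
ft_force: [1.0, -0.7, -2.5]
gripper_width: 0.5
grasp_force: 34.9
```

```bash
python3 -c "
from h import *
place(4,up=.13,off=.003)"
```

```text
rot [-3.08 -0.43  2.67] |4.1| shift [-24.92 -12.57 -20.06] target tcp [0.6116 0.2011 0.1987] now [ 0.5198 -0.1284  0.233 ] q [ 0.55  0.15 -0.8   0.82 -1.14 -0.94] t 44.4 g 0.50 F 34.9 [ 1.  -0.7 -2.5]
```

{"method": "carry_out", "body": {"motion": [{"rot": [-3.1, -0.4, 2.7], "xyz": [0, 0, 0], "grip": -1}, {"rot": [0, 0, 0], "xyz": [-2.77, -1.4, -2.23], "grip": -1}, {"rot": [0, 0, 0], "xyz": [-2.77, -1.4, -2.23], "grip": -1}, {"rot": [0, 0, 0], "xyz": [-2.77, -1.4, -2.23], "grip": -1}, {"rot": [0, 0, 0], "xyz": [-2.77, -1.4, -2.23], "grip": -1}]}}

```text
time: 44.9
position: [0.5608, 0.0187, 0.2169]
tcp_rot: [[0.075, -0.995, 0.068], [-0.707, -0.101, -0.7], [0.704, 0.004, -0.71]]
ft_force: [0.3, -1.2, -1.8]
gripper_width: 0.5
grasp_force: 34.9
```

{"method": "carry_out", "body": {"motion": [{"rot": [0, 0, 0], "xyz": [-2.77, -1.4, -2.23], "grip": -1}, {"rot": [0, 0, 0], "xyz": [-2.77, -1.4, -2.23], "grip": -1}, {"rot": [0, 0, 0], "xyz": [-2.77, -1.4, -2.23], "grip": -1}, {"rot": [0, 0, 0], "xyz": [-2.77, -1.4, -2.23], "grip": -1}, {"rot": [0, 0, 0], "xyz": [-2.77, -1.4, -2.23], "grip": -1}, {"rot": [0, 0, 0], "xyz": [0, 0, 0], "grip": -1}, {"rot": [0, 0, 0], "xyz": [0, 0, 0], "grip": -1}]}}

```text
time: 45.6
position: [0.6121, 0.2011, 0.1973]
tcp_rot: [[0.077, -0.995, 0.068], [-0.706, -0.102, -0.701], [0.704, 0.006, -0.71]]
ft_force: [-0.5, 0.4, -2.3]
gripper_width: 0.499
grasp_force: 34.9
```

```bash
python3 -c "
from h import *
place(4,up=.0,off=.003)
c=np.array(PEG[4]+(.235,));print(proj('top',c).round(1))
b=optics.capture('top');m=(b.min(2)>205).astype(np.uint8)
n,l,st,ce=cv2.connectedComponentsWithStats(m)
print([(st[i].tolist(),ce[i].round(1).tolist()) for i in range(1,n) if st[i,4]>150 and 180<ce[i][1]<360 and 150<ce[i][0]<520])"
```

```text
rot [0.32 0.22 0.13] |0.4| shift [-9.09  0.05  9.1 ] target tcp [0.6116 0.2011 0.0687] now [0.6121 0.2011 0.1973] q [ 0.9   0.57 -0.17  0.52 -1.47 -1.02] t 45.6 g 0.50 F 34.9 [-0.5  0.4 -2.3]
[[194.5 234.6]]
[([329, 219, 25, 24, 499], [341.3, 230.6]), ([182, 221, 27, 28, 665], [194.8, 234.8]), ([286, 222, 24, 25, 500], [297.1, 233.9]), ([245, 227, 24, 25, 500], [256.1, 239.0]), ([111, 307, 79, 54, 2052], [150.1, 333.4])]
```

The held jar matches the prediction, (194.8,234.8) against (194.5,234.6). The jar on peg 1 moved about 3 px, probably the announced knock, and I'll check it at the end.

{"method": "carry_out", "body": {"motion": [{"rot": [0.2, 0.2, 0.1], "xyz": [-1.4, 0, 1.42], "grip": -1}, {"rot": [0, 0, 0], "xyz": [-1.4, 0, 1.42], "grip": -1}, {"rot": [0, 0, 0], "xyz": [-1.4, 0, 1.42], "grip": -1}, {"rot": [0, 0, 0], "xyz": [-1.4, 0, 1.42], "grip": -1}, {"rot": [0, 0, 0], "xyz": [-1.4, 0, 1.42], "grip": -1}, {"rot": [0, 0, 0], "xyz": [-0.9, 0, 0.9], "grip": -1}, {"rot": [0, 0, 0], "xyz": [0, 0, 0], "grip": -1}, {"rot": [0, 0, 0], "xyz": [0, 0, 0], "grip": -1}]}}

```text
time: 46.45
position: [0.6123, 0.1997, 0.0859]
tcp_rot: [[0.074, -0.995, 0.072], [-0.704, -0.103, -0.703], [0.707, 0.001, -0.708]]
ft_force: [-0.8, 0.1, -0.8]
gripper_width: 0.499
grasp_force: 34.9
```

```bash
python3 -c "
from h import *
place(4,off=.003)"
```

```text
rot [ 0.11  0.05 -0.  ] |0.1| shift [-1.32  0.06  1.11] target tcp [0.6116 0.2011 0.0687] now [0.6123 0.1997 0.0859] q [ 0.89  0.67 -0.26  0.54 -1.29 -1.12] t 46.5 g 0.50 F 34.9 [-0.8  0.1 -0.8]
```

{"method": "carry_out", "body": {"motion": [{"rot": [0, 0, 0], "xyz": [-0.6, 0, 0.5], "grip": -1}, {"rot": [0, 0, 0], "xyz": [-0.35, 0, 0.3], "grip": -1}, {"rot": [0, 0, 0], "xyz": [-0.2, 0, 0.2], "grip": -1}, {"rot": [0, 0, 0], "xyz": [-0.1, 0, 0.1], "grip": -1}, {"rot": [0, 0, 0], "xyz": [0, 0, 0], "grip": -1}, {"rot": [0, 0, 0], "xyz": [0, 0, 0], "grip": -1}]}}

```text
time: 47.05
position: [0.612, 0.201, 0.0688]
tcp_rot: [[0.074, -0.995, 0.072], [-0.704, -0.104, -0.703], [0.707, 0.002, -0.708]]
ft_force: [-1.5, -0.2, 2.4]
gripper_width: 0.502
grasp_force: 34.9
```

{"method": "carry_out", "body": {"motion": [{"rot": [0, 0, 0], "xyz": [0, 0, 0], "grip": 0.5}, {"rot": [0, 0, 0], "xyz": [0, 0, 0], "grip": 0.5}, {"rot": [0, 0, 0], "xyz": [0, 0, 0], "grip": 0.5}, {"rot": [0, 0, 0], "xyz": [0, 0, -2], "grip": 0.5}, {"rot": [0, 0, 0], "xyz": [0, 0, -4], "grip": 0.6}, {"rot": [0, 0, 0], "xyz": [0, 0, -4], "grip": 0.6}, {"rot": [0, 0, 0], "xyz": [3, 0, -3], "grip": 0.6}, {"rot": [0, 0, 0], "xyz": [4, 0, -4], "grip": 0.6}]}}

```text
time: 47.85
position: [0.6043, 0.2718, 0.2315]
tcp_rot: [[0.077, -0.995, 0.071], [-0.702, -0.104, -0.704], [0.708, 0.004, -0.706]]
ft_force: [-0.2, 1.5, -0.3]
gripper_width: 0.801
grasp_force: 0.0
```

{"method": "carry_out", "body": {"motion": [{"rot": [0, 0, 0], "xyz": [-3, 0, -3], "grip": 0.6}, {"rot": [0, 0, 0], "xyz": [-3, 0, -3], "grip": 0.6}, {"rot": [0, 0, 0], "xyz": [-3, 0, -3], "grip": 0.6}, {"rot": [0, 0, 0], "xyz": [0, 0, 0], "grip": 0.6}, {"rot": [0, 0, 0], "xyz": [0, 0, 0], "grip": 0.6}]}}

```text
time: 48.35
position: [0.5914, 0.3989, 0.2305]
tcp_rot: [[0.076, -0.994, 0.072], [-0.703, -0.105, -0.703], [0.707, 0.003, -0.707]]
ft_force: [0.2, -0.4, 0.3]
gripper_width: 0.8
grasp_force: 0.0
```

```bash
python3 -c "
from h import *
s=manip.observe();print(s['time'],s['position'])
snap('p11',('top',80,200,300,200),('scene',290,200,270,180))
b=optics.capture('top');m=(b.min(2)>205).astype(np.uint8)
n,l,st,ce=cv2.connectedComponentsWithStats(m)
print([(st[i].tolist(),ce[i].round(1).tolist()) for i in range(1,n) if st[i,4]>150 and 180<ce[i][1]<360 and 100<ce[i][0]<560])
for i in (1,2,3,4): print(i,proj('top',np.array(PEG[i]+(.108,))).round(1))"
```

```text
48.35 [0.59136878 0.39890301 0.23046555]
[([330, 219, 24, 24, 489], [341.2, 230.6]), ([286, 222, 24, 24, 484], [297.3, 233.9]), ([245, 227, 24, 24, 485], [256.2, 239.0]), ([204, 232, 24, 24, 479], [215.3, 243.2]), ([111, 307, 79, 54, 2008], [150.1, 333.3])]
1 [[338.1 228.7]]
2 [[296.9 233.5]]
3 [[255.9 238.3]]
4 [[214.9 243.2]]
```

View pics/p11.png

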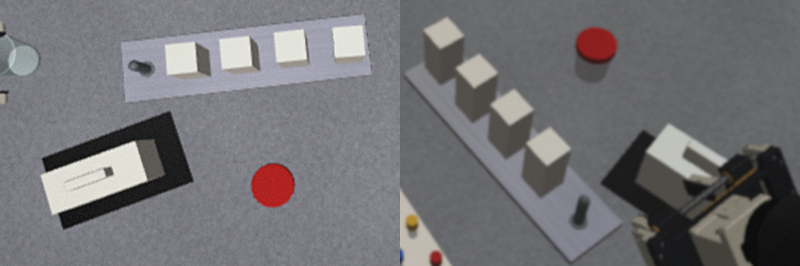

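The four jars stand upright on pegs 1–4, at about (348,44), (290,48), (238,55) and (186,60) in the left crop. Their top faces are equal in area, so all are at the same height, and the nudged jar on peg 1 is still seated. The cap stands on the mat, the cup is in place and the arm is clear, so I'm handing in.

```bash
python3 -c "
from workcell import manip
print(manip.finish_job())"
```

```text
the job is handed in; nothing more can be done
None
```

I handed the job in at about 48 s: the dust cap stands on the mat and all four jars found are mouth down on pegs 1–4, rims on the plate; the cup and dropper bottle were not touched.

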